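# Make up two valve repair kits and scrap the bent link

## Task

First get rid of the bent control link: push it down through the sprung flap of the scrap box and let it drop inside, leaving the flap shut. Only then make up the two kits: the straight link and the relief cartridge go in the long carton, the valve block and the solenoid coil in the square carton. Each part should rest on the floor of its carton the same way up as it was in stock, with nothing lying on top of or leaning against anything else, and everything let go.

Things in the scene. Friction and masses are not known exactly. Their poses are not given: they have to be found in the camera images.
- straight_link: Good control link: plain steel flat bar, straight, 120 mm long over all, shank 18 mm wide and 16 mm thick, with a round eye boss (26 mm across, 18 mm high) at each end, boss centres 47 mm either side of the middle. Lies flat, loose, 0.11 to 0.17 kg. Origin: underside, middle of the length; x along the bar, z up.
- bent_link: The damaged link: like the straight one (same steel, 18 mm wide, 16 thick, 26 mm bosses) but kinked sideways by 34 degrees. Lies flat, loose, 0.11 to 0.17 kg. Origin: underside, on the long straight arm, near the centre of mass: grip there, across 18 mm. x along that arm: one boss at x = -47 mm, kink at x = 20; the short arm turns to +y, its boss at x = 53, y = 23 mm.
- valve_block: Valve block: bare aluminium block, 60 mm (x) by 45 mm (y) by 40 mm high, with two dark ports in its top. Loose, 0.24 to 0.36 kg. Origin: centre of underside, z up.
- coil: Solenoid coil: black moulded block 40 mm (x) by 36 (y) by 44 high, a steel stub (18 mm across, 12 high) on top, a grey plug socket on its +x face (sticks out 14 mm, 24 mm wide, 19 to 41 mm up). Stands loose, 0.16 to 0.24 kg. Grip across the 36 mm. Origin: centre of the black block's underside, z up.
- cartridge: Relief cartridge: steel, stands upright on its six-sided foot (34 mm over corners, 18 mm high); above it a round stem 22 mm across up to 55 mm, with two dark seal rings. Loose, 0.10 to 0.14 kg. Origin: centre of the foot's underside, z up.
- long_carton: The long open cardboard carton, fixed on the bench: 120 mm (x) by 200 mm (y) outside, 110 by 190 mm inside, walls 5 mm, rim 50 mm above the bench, inner floor 5 mm above the bench; flaps folded down outside along its two long sides add 3 mm each. Origin: centre of underside, long side along y.
- square_carton: The square open cardboard carton, fixed on the bench: 150 by 150 mm outside, 140 by 140 mm inside, walls 5 mm, rim 50 mm above the bench, inner floor 5 mm up; folded flaps outside the two x sides add 3 mm each. Origin: centre of underside.
- scrap_box: Dark steel scrap box, fixed: 140 mm (x) by 180 (y), 140 high, hollow, floor 5 mm up. In its top is a centred opening 110 mm (x) by 160 (y), filled by a bright sprung flap, hinged along the opening's +x edge (x = 55 mm, 137 mm up); its free edge, at the -x side, swings down into the box. Origin: centre of underside, z up.
- scrap_flap (a joint): Flap angle, rad: 0 shut (level), grows as it is pushed down, stop at 1.2. A spring shuts it (0.15 to 0.2 N m: 6 N at 30 mm from the hinge); a link laid on it does not open it. Push it with the gripped link, long arm along the box's y, in the middle of the opening, to 55 mm below the box top: it opens about 1 rad and the link, let go, slips off its free edge. Shuts by itself.
Not all that is in view belongs to the job. Of the things that look like the scrap_box, the larger one is meant. Leave any pink look-alike of the straight_link alone.

How it is judged (in metres and radians):
On the way:
1. the bent link is inside the scrap box and the flap is shut (x of bent_link in the frame of scrap_box between -0.065 and 0.065 m and y of bent_link in the frame of scrap_box between -0.085 and 0.085 m and z of bent_link in the frame of scrap_box between -0.002 and 0.07 m and value of joint scrap_flap below 0.1 rad), for 0.2 s.
At the end, for the whole second after the job is handed in: Bent link in the scrap box (origin under 70 mm up), flap within 0.1 rad of shut; straight link and cartridge in the long carton, valve block and coil in the square one: origins inside the walls, at most 8 mm above the carton floor, within 0.15 rad of upright; all slower than 20 mm/s (all of step 1 and x of straight_link in the frame of long_carton between -0.055 and 0.055 m and y of straight_link in the frame of long_carton between -0.095 and 0.095 m and z of straight_link in the frame of long_carton between -0.002 and 0.013 m and angle between each of straight_link, cartridge, valve_block, coil's own z axis and vertical below 0.15 rad and x of cartridge in the frame of long_carton between -0.055 and 0.055 m and y of cartridge in the frame of long_carton between -0.095 and 0.095 m and z of cartridge in the frame of long_carton between -0.002 and 0.013 m and x of valve_block in the frame of square_carton between -0.07 and 0.07 m and y of valve_block in the frame of square_carton between -0.07 and 0.07 m and z of valve_block in the frame of square_carton between -0.002 and 0.013 m and x of coil in the frame of square_carton between -0.07 and 0.07 m and y of coil in the frame of square_carton between -0.07 and 0.07 m and z of coil in the frame of square_carton between -0.002 and 0.013 m and linear speed of each of straight_link, cartridge, valve_block, coil, bent_link below 0.02 m/s); the robot touches nothing.
It fails at once if a good part is taken away before the bent link is in the scrap box ((horizontal distance between bent_link and scrap_box above 0.1 m or height (world z) of bent_link above 0.13 m) and distance of any of straight_link, cartridge, valve_block, coil from where it was at the start of the episode above 0.08 m).
It also fails if it takes over 131 s, if anything falls off the work surface, if the arm or the gripper's body presses on something with over 40 N, if the wrist force passes 120 N, or if a joint passes its speed limit or range.

## Robot

A 7-joint arm with a two-finger parallel gripper is mounted at the origin on the work surface. World frame = base frame: x ahead of the robot, y to its left, z up, the work surface at z = 0. Lengths are in mm, angles in rad, forces in N, time in s.
With the tool pointing down it reaches from about 375 to 925 mm from the base axis. Payload 3.1 kg.
Tool frame: the origin (TCP) lies midway between the tips of the shut fingers; the grasp point (between the pads) lies 19 mm behind it; z points along the fingers, y is the direction in which the jaws open and shut (so a half turn about z gives the same grasp; the last joint's range is limited). The gripper opens to 85 mm and grips with 20 to 120 N. Pads are 22 mm wide; open, the fingers measure 114 mm over their backs; the gripper's body (76 mm by 85 mm) begins 54 mm behind the grasp point. The pads swing forward as they close: fully open they stand 13 mm farther back than shut.
Start: joints at [1.162, 0.383, 0.044, 1.598, -0.018, 1.161, -0.05], TCP at [198.803, -618.854, 231.269] pointing down, gripper open.
Joint ranges: [-2.61, 2.61], [-0.41, 2.15], [-1.48, 1.57], [0, 2.5], [-1.57, 4.71], [0.05, 1.97], [-2.85, 2.85]. Speed limits (rad/s): [2.79, 2.79, 3.14, 3.14, 3.14, 3.14, 3.14].

## Interface

Orientations are given as a rotation vector (axis times angle).
In Python, from cell import env, eyes gives the robot as it stands.
- The arm moves only by the tool apply_moves, never from a script. Its argument "commands" is one flat list of numbers, 7 for each row, row after row: the turn, a rotation vector about the tool's x, y, z in degrees, then the shift along the tool's x, y, z in mm, then the gripper's target within -1 to 1 (shut at 1, half-way at 0, fully open at -1). A call has 1 to 10 rows; each row shifts and turns the commanded pose from where the row before left it, along the tool's axes as they then stand; what a row does not reach is not made up. A row lasts 1/12 s, in which the tool goes at most 41.7 mm and 7.16 degrees, less where a joint would pass 70% of its speed; a pose out of reach is approached as far as the arm can. A call is refused whole if a number of a shift passes 41.7 or a number of a turn 7.16, either way. A call with a gripper value outside its range is refused whole. The fingers move at their own pace and stop on an object; "grip_force" is the grip in N (left out, the last holds). Time passes only in rows, so rows that do not move let the fingers close. It gives the time, the measured TCP pose, the force and the opening at its end, in the units of the state.
- env.get_obs(): the state, without advancing time (a new reading comes with each control period).
- eyes.get_image(name): name is "side" or "top" or "wrist"; returns the picture (400x640x3 uint8, red, green, blue); there is no depth.
- eyes.camera_model(name): a dict with "K" (3x3 intrinsics, pixels), "T" (4x4, takes a point from camera to world coordinates). Camera axes: x right, y down, z forward; pixel columns grow to the right and rows downward; lengths in mm; the calibration is good to about 2 mm. A picture is of the moment at which its call begins: read the wrist's pose just before it. camera_model takes no time and is no camera call; for the wrist camera it gives the pose at the moment of the call.
- env.sign_off(): hands the job in, once; it reports no verdict.
The state is a dict: "time": time; "q": joint angles; "dq": joint speeds; "joint_efforts": joint torques, N m; "tcp_pos": TCP position; "tool_rot": TCP orientation; "force": force on the tool from outside, world axes, zero at the start; "wrist_torque": the same for the moment, N m; "gripper_width": finger opening in mm.
Only numpy, scipy, OpenCV 4.12 (cv2) and the standard library are available. Lean on these libraries where they do the work, as an engineer would, in place of code of your own. Each camera call takes 0.05 s, during which the arm holds its last target.

## Working session

There is one attempt and no reset: what is moved stays moved. The work goes in short steps, Python scripts to look and compute and a tool call to move; the robot and the scene stay as the last step left them, time stands still between calls to the robot, and variables do not carry over. Pictures are saved under pics/ and viewed, and the job is handed in when it is done.

Besides the shell and the picture viewer there is one more tool, called after "Emit:" as name(argument=value, ...), one argument or row to a line, values as JSON. apply_moves: Moves the arm, as the interface text tells. Its arguments: {"type":"object","properties":{"commands":{"type":"array","items":{"type":"number"}},"grip_force":{"type":"number"}},"required":["commands"]}

```bash
ls; mkdir -p pics; python3 - <<'E'
from cell import env, eyes
import cv2
o=env.get_obs()
print({k:o[k] for k in('time','tcp_pos','tool_rot','gripper_width')})
for n in('top','side','wrist'):
    m=eyes.camera_model(n);print(n,m['K'].tolist() if hasattr(m['K'],'tolist') else m['K'],m['T'])
    cv2.imwrite(f'pics/{n}0.png',eyes.get_image(n)[:,:,::-1])
E
```

```text
pics
{'time': 0.0, 'tcp_pos': array([ 198.49325167, -617.94797027,  229.88414019]), 'tool_rot': array([-3.10116286e+00, -4.86031058e-01,  8.53520559e-04]), 'gripper_width': 85.34817654672517}
top [[365.79118866542825, 0.0, 321.7717094564269], [0.0, 365.79118866542825, 200.99845028385602], [0.0, 0.0, 1.0]] [[-2.35171101e-02 -9.80485698e-01  1.95178745e-01  3.06260158e+02]
 [-9.99705149e-01  2.18833325e-02 -1.05230798e-02  1.70686113e+01]
 [ 6.04656790e-03 -1.95368669e-01 -9.80711233e-01  1.10589626e+03]
 [ 0.00000000e+00  0.00000000e+00  0.00000000e+00  1.00000000e+00]]
side [[423.9547883739628, 0.0, 318.02859977048195], [0.0, 423.9547883739628, 192.90986039865152], [0.0, 0.0, 1.0]] [[ 9.44610644e-01 -2.50648214e-01  2.11863644e-01  2.83649050e+02]
 [-3.27737896e-01 -6.86429528e-01  6.49155123e-01 -6.27192633e+02]
 [-1.72801113e-02 -6.82634584e-01 -7.30555557e-01  8.24614672e+02]
 [ 0.00000000e+00  0.00000000e+00  0.00000000e+00  1.00000000e+00]]
wrist [[290.24541283725176, 0.0, 319.67274289788907], [0.0, 290.24541283725176, 198.81782666522398], [0.0, 0.0, 1.0]] [[ 3.06580447e-01 -8.99345770e-01 -3.11746075e-01  2.78825962e+02]
 [-9.51839715e-01 -2.90734861e-01 -9.73365213e-02 -5.91976772e+02]
 [-3.09626288e-03  3.26573769e-01 -9.45166645e-01  3.73313736e+02]
 [ 0.00000000e+00  0.00000000e+00  0.00000000e+00  1.00000000e+00]]
```

View pics/top0.png

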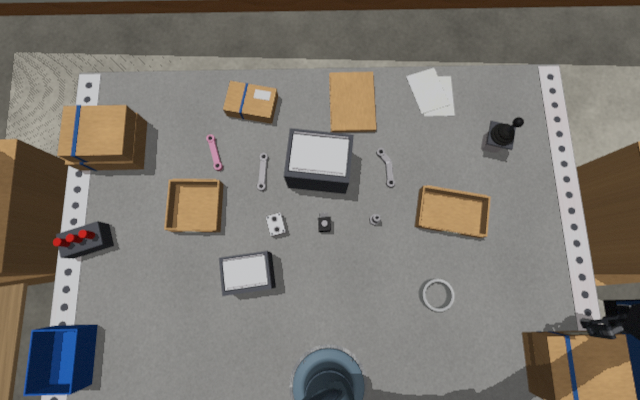

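View pics/side0.png

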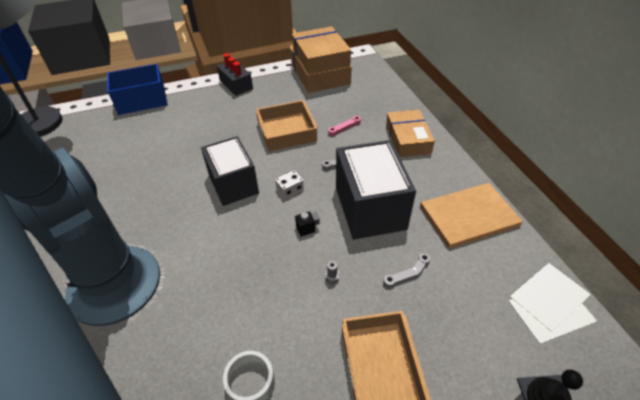

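View pics/wrist0.png

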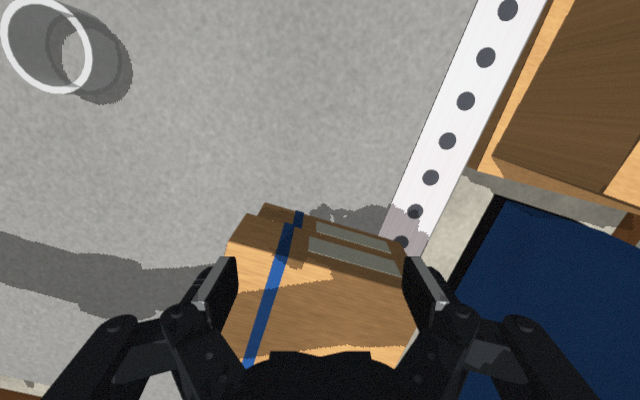

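The top view shows the large scrap box at about (319,160) and the smaller look-alike at (247,272). The bent link is at (387,168), the straight link at (263,171) and the pink look-alike at (214,152). The block is at (276,224), the coil at (324,224) and the cartridge at (376,219). The cartons are at (453,212) for the long one and (194,206) for the square one. I'll measure these next.

```bash
cat > h.py <<'E'
import numpy as np, cv2
from cell import env, eyes
from scipy.spatial.transform import Rotation as R
def ray(m,uv,z):
    K=np.array(m['K']);T=np.array(m['T'])
    d=T[:3,:3]@np.linalg.solve(K,[uv[0],uv[1],1.0]);c=T[:3,3]
    return c+d*(z-c[2])/d[2]
def proj(m,p):
    K=np.array(m['K']);T=np.array(m['T'])
    q=K@(T[:3,:3].T@(np.array(p,float)-T[:3,3]));return q[:2]/q[2]
E
python3 - <<'E'
import cv2
im=cv2.imread('pics/top0.png')
def c(x0,y0,x1,y1,n,s=5):
    cv2.imwrite(n,cv2.resize(im[y0:y1,x0:x1],None,fx=s,fy=s,interpolation=cv2.INTER_CUBIC))
c(250,120,400,240,'pics/c1.png')
c(150,120,280,240,'pics/c2.png',5)
c(360,140,500,250,'pics/c3.png',5)
E
```

```text
(no output)
```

View pics/c1.png

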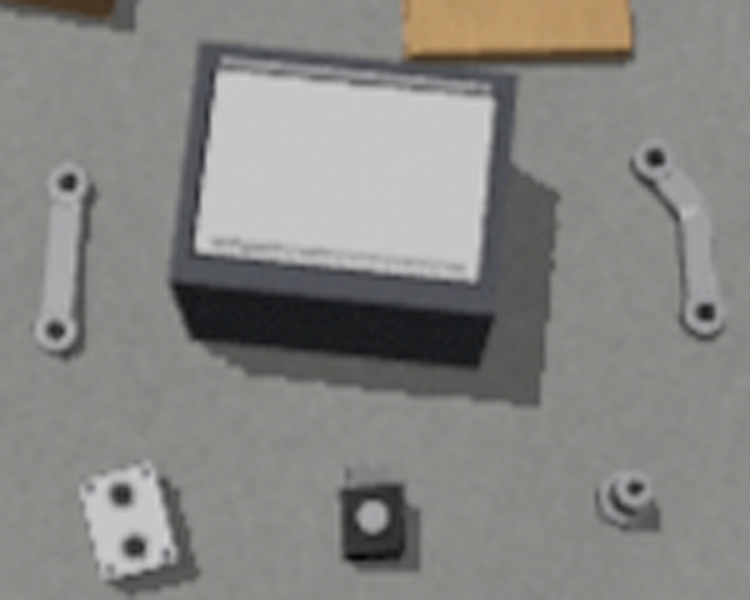

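View pics/c2.png

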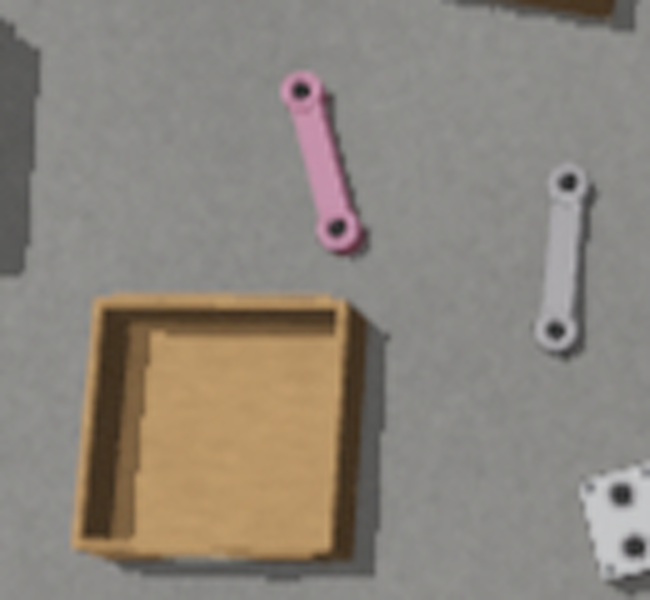

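View pics/c3.png

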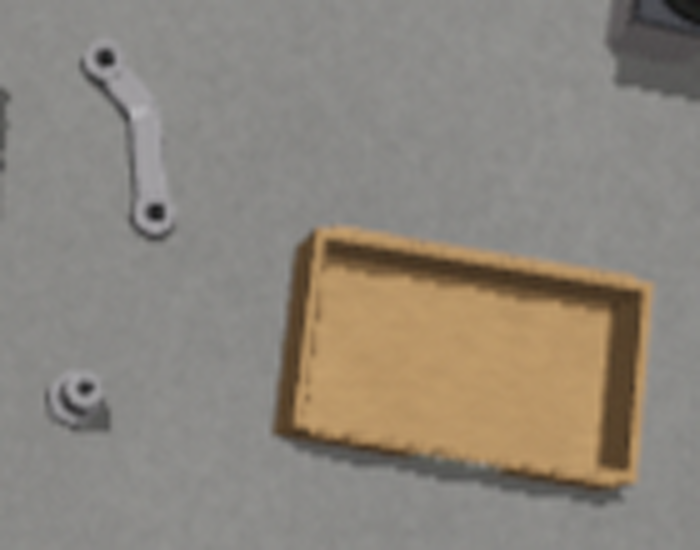

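```bash
python3 - <<'E'
from h import *
m=eyes.camera_model('top')
def pt(uv,o,z): return ray(m,((uv[0]+.5)/5-.5+o[0],(uv[1]+.5)/5-.5+o[1]),z)
def show(n,pts,o,z):
    P=np.array([pt(p,o,z)[:2] for p in pts]);print(n,P.round(0).tolist(),'mean',P.mean(0).round(1),'len',np.linalg.norm(np.diff(np.vstack([P,P[:1]]),axis=0),axis=1).round(1),'dir',[round(float(np.degrees(np.arctan2(*(P[(i+1)%len(P)]-P[i])[::-1]))),1) for i in range(len(P))])
A=(250,120);B=(150,120);C=(360,140)
show('bent long->kink->short',[(705,313),(691,213),(655,158)],A,17)
show('straight',[(56,330),(69,182)],A,18)
show('box',[(173,280),(200,43),(518,75),(495,312)],A,140)
show('flap',[(195,252),(220,60),(497,85),(475,283)],A,138)
show('blockports',[(134,547),(121,495)],A,40)
show('coil',[(373,517)],A,56)
show('coilblack',[(343,487),(403,485)],A,44)
show('cart',[(634,488)],A,55)
show('sq',[(78,545),(98,300),(357,303),(340,555)],B,50)
show('long',[(280,435),(316,230),(652,283),(628,485)],C,50)
E
```

```text
bent long->kink->short [[577.0, -207.0], [641.0, -202.0], [677.0, -182.0]] mean [ 631.9 -197.2] len [ 64.3  41.6 103.4] dir [4.3, 29.4, -165.9]
straight [[575.0, 190.0], [669.0, 183.0]] mean [622.1 186.9] len [94.7 94.7] dir [-4.4, 175.6]
box [[571.0, 108.0], [708.0, 92.0], [686.0, -86.0], [550.0, -68.0]] mean [628.8  11.6] len [137.9 179.  137.3 176.4] dir [-6.5, -97.3, 172.5, 82.9]
flap [[588.0, 96.0], [699.0, 81.0], [681.0, -74.0], [567.0, -57.0]] mean [633.5  11.3] len [112.3 155.8 115.3 154.4] dir [-7.5, -96.7, 171.8, 82.2]
blockports [[438.0, 140.0], [469.0, 148.0]] mean [453.3 144.1] len [31.8 31.8] dir [13.9, -166.1]
coil [[450.0, 0.0]] mean [4.502e+02 3.000e-01] len [0.] dir [0.0]
coilblack [[470.0, 17.0], [470.0, -18.0]] mean [ 4.702e+02 -3.000e-01] len [35.2 35.2] dir [-89.4, 90.6]
cart [[464.0, -152.0]] mean [ 463.9 -151.8] len [0.] dir [0.0]
sq [[445.0, 460.0], [591.0, 457.0], [586.0, 304.0], [436.0, 309.0]] mean [514.6 382.6] len [146.2 153.7 150.3 151.7] dir [-1.2, -91.9, 178.0, 86.5]
long [[434.0, -265.0], [556.0, -296.0], [520.0, -492.0], [401.0, -465.0]] mean [ 477.8 -379.5] len [125.7 200.1 122.1 202.4] dir [-14.0, -100.5, 167.0, 80.4]
```

```bash
cat >> h.py <<'E'
def go(x,y,z,yaw,n=None):
    o=env.get_obs();p=np.array(o['tcp_pos']);Rc=R.from_rotvec(o['tool_rot']).as_matrix()
    a=np.radians(yaw);c,s=np.cos(a),np.sin(a)
    Rt=np.array([[c,s,0],[s,-c,0],[0,0,-1.]])
    t=np.degrees(R.from_matrix(Rc.T@Rt).as_rotvec())
    sh=Rt.T@(np.array([x,y,z])-p)
    nt=int(np.ceil(abs(t).max()/7.1)); ns=int(np.ceil(np.linalg.norm(sh)/41))
    n=n or ns
    print(f"t={o['time']:.1f} tcp {p.round(1)} yaw {np.degrees(np.arctan2(Rc[1,0],Rc[0,0])):.1f} w {o['gripper_width']:.1f} | turn {t.round(1)} ({nt} rows) | shift {sh.round(1)}: {n} rows of {(sh/max(n,1)).round(1)}")
def wrist(name):
    m=eyes.camera_model('wrist');im=eyes.get_image('wrist');cv2.imwrite(f'pics/{name}.png',im[:,:,::-1]);np.savez(f'pics/{name}.npz',K=m['K'],T=m['T']);return m,im
E
python3 -c "
from h import *
go(565,-205,200,2)"
```

```text
t=0.1 tcp [ 198.6 -618.2  230.2] yaw 17.8 w 85.8 | turn [-0.1  0.  15.8] (3 rows) | shift [ 380.6 -400.1   30.2]: 14 rows of [ 27.2 -28.6   2.2]
```

Emit:
apply_moves(
  commands=[0, 0, 5.3, 0, 0, 0, -1, 0, 0, 5.3, 0, 0, 0, -1, 0, 0, 5.2, 0, 0, 0, -1, 0, 0, 0, 27.2, -28.6, 2, -1, 0, 0, 0, 27.2, -28.6, 2, -1, 0, 0, 0, 27.2, -28.6, 2, -1, 0, 0, 0, 27.2, -28.6, 2, -1, 0, 0, 0, 27.2, -28.6, 2, -1, 0, 0, 0, 27.2, -28.6, 2, -1, 0, 0, 0, 27.2, -28.6, 2, -1],
)

```text
time: 0.98
tcp_pos: [382.8, -410.3, 217.0]
tool_rot: [-3.141, -0.055, 0.001]
force: [0.4, -1.0, 0.4]
gripper_width: 85.5
```

Emit:
apply_moves(
  commands=[0, 0, 0, 27.2, -28.6, 2, -1, 0, 0, 0, 27.2, -28.6, 2, -1, 0, 0, 0, 27.2, -28.6, 2, -1, 0, 0, 0, 27.2, -28.6, 2, -1, 0, 0, 0, 27.2, -28.6, 2, -1, 0, 0, 0, 27.2, -28.6, 2, -1, 0, 0, 0, 27.2, -28.6, 2, -1, 0, 0, 0, 0, 0, 0, -1, 0, 0, 0, 0, 0, 0, -1],
)

```text
time: 1.73
tcp_pos: [567.1, -200.7, 202.7]
tool_rot: [-3.139, -0.067, 0.0]
force: [-1.1, -1.2, 0.5]
gripper_width: 85.7
```

```bash
python3 -c "
from h import *
go(565,-205,200,2)
wrist('w1')"
```

```text
t=1.7 tcp [ 567.1 -200.7  202.7] yaw 2.5 w 85.7 | turn [-0.1 -0.   0.5] (1 rows) | shift [-2.3  4.3  2.7]: 1 rows of [-2.3  4.3  2.7]
```

View pics/w1.png

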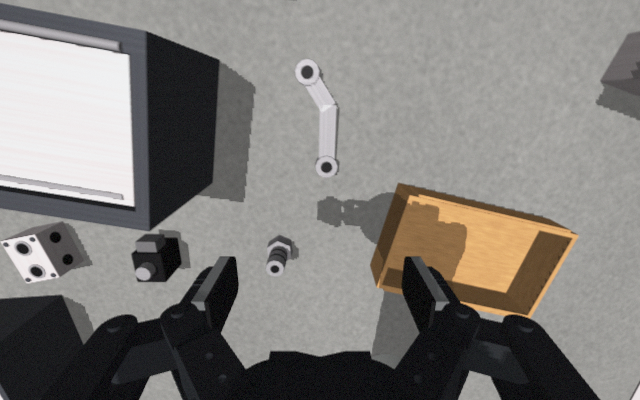

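The wrist view shows the bent link ahead, with its bosses at (307,71) and (326,167) and the kink near (328,107). The cartridge is at (280,255) and the coil at (155,257).

```bash
cat >> h.py <<'E'
def mask_link(im,win,thr=125):
    x0,y0,x1,y1=win
    hsv=cv2.cvtColor(im,cv2.COLOR_RGB2HSV)
    k=((hsv[...,2]>thr)&(hsv[...,1]<60)).astype(np.uint8)
    z=np.zeros_like(k);z[y0:y1,x0:x1]=k[y0:y1,x0:x1]
    n,l,st,ce=cv2.connectedComponentsWithStats(z)
    i=1+np.argmax(st[1:,4]);return (l==i).astype(np.uint8)
def bosses(m,im,win,thr,z=18):
    k=mask_link(im,win,thr)
    cs,h=cv2.findContours(k,cv2.RETR_CCOMP,cv2.CHAIN_APPROX_NONE)
    out=[]
    for c,hh in zip(cs,h[0]):
        if hh[3]>=0 and len(c)>=8:
            (u,v),_=cv2.minEnclosingCircle(c); out.append((u,v,ray(m,(u,v),z)[:2]))
    return k,out
E
python3 - <<'E'
from h import *
im=cv2.imread('pics/w1.png')[:,:,::-1].copy();m=np.load('pics/w1.npz')
print(im[250,450],im[140,329],im[140,360])
k,b=bosses(m,im,(270,40,360,190),150)
for x in b: print(x)
cv2.imwrite('pics/k1.png',cv2.resize(k[40:190,270:360]*255,None,fx=4,fy=4))
E
```

```text
[147 112  71] [197 194 196] [158 157 155]
(339.0, 186.0, array([ 554.96384476, -222.82771061]))
(334.8333435058594, 181.0, array([ 560.83578784, -217.55580176]))
(280.5, 175.5, array([ 564.64730721, -153.98352426]))
(346.1000061035156, 173.89999389648438, array([ 569.94312829, -230.10374223]))
(285.0, 172.0, array([ 569.05966124, -159.19800393]))
(326.1470642089844, 166.85293579101562, array([ 577.24583518, -206.535464  ]))
(316.5, 160.5, array([ 584.1530801 , -195.13615341]))
(335.5, 138.0, array([ 610.45330425, -215.28052483]))
(331.5, 95.0, array([ 655.33258559, -208.25188748]))
(326.5, 86.5, array([ 663.53103865, -202.50259747]))
(321.0, 74.5, array([ 674.93108033, -196.17990383]))
(307.0, 71.63333129882812, array([ 677.03942298, -181.52842639]))
```

View pics/k1.png

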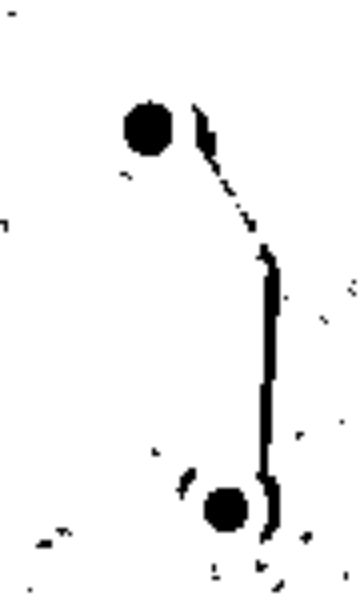

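Distance between the bosses measures 102.9 mm, against 102.6 mm expected. That puts the bent link's origin at (624.2,-205.6) with yaw 1.1°.

```bash
python3 -c "
from h import *
go(624.2,-205.6,60,1.1)"
```

```text
t=1.8 tcp [ 565.6 -203.9  202.7] yaw 2.2 w 85.4 | turn [-0.   0.1  1.1] (1 rows) | shift [ 58.6   2.9 142.7]: 4 rows of [14.6  0.7 35.7]
```

Emit:
apply_moves(
  commands=[0, 0, 1.1, 14.6, 0.7, 35, -1, 0, 0, 0, 14.6, 0.7, 35, -1, 0, 0, 0, 14.6, 0.7, 35, -1, 0, 0, 0, 14.6, 0.7, 35, -1, 0, 0, 0, 0, 0, 0, -0.3, 0, 0, 0, 0, 0, 0, -0.3, 0, 0, 0, 0, 0, 0, -0.3],
  grip_force=80,
)

```text
time: 2.37
tcp_pos: [623.3, -209.1, 64.3]
tool_rot: [3.14, 0.021, 0.001]
force: [0.7, -0.4, 0.3]
gripper_width: 55.4
```

```bash
python3 -c "
from h import *
go(624.2,-205.6,4,1.1)"
```

```text
t=2.4 tcp [ 623.3 -209.1   64.3] yaw 0.8 w 55.4 | turn [ 0.1 -0.  -0.3] (1 rows) | shift [ 1.  -3.5 60.3]: 2 rows of [ 0.5 -1.7 30.1]
```

Emit:
apply_moves(
  commands=[0, 0, -0.3, 1, -3.5, 20, -0.3, 0, 0, 0, 0, 0, 20, -0.3, 0, 0, 0, 0, 0, 14, -0.3, 0, 0, 0, 0, 0, 0, -0.3, 0, 0, 0, 0, 0, 0, -0.3],
)

```text
time: 2.78
tcp_pos: [624.6, -204.4, 10.8]
tool_rot: [3.14, 0.032, 0.002]
force: [-0.2, 0.2, -0.2]
gripper_width: 55.5
```

```bash
python3 -c "
from h import *
go(624.2,-205.6,4,1.1)"
```

```text
t=2.8 tcp [ 624.6 -204.4   10.8] yaw 1.2 w 55.5 | turn [ 0.1 -0.1  0.1] (1 rows) | shift [-0.5  1.2  6.8]: 1 rows of [-0.5  1.2  6.8]
```

Emit:
apply_moves(
  commands=[0, 0, 0, 0, 1, 6.5, -0.3, 0, 0, 0, 0, 0, 0, 1, 0, 0, 0, 0, 0, 0, 1, 0, 0, 0, 0, 0, 0, 1, 0, 0, 0, 0, 0, 0, 1, 0, 0, 0, 0, 0, 0, 1, 0, 0, 0, 0, 0, 0, 1],
)

```text
time: 3.37
tcp_pos: [625.4, -204.7, 3.8]
tool_rot: [3.141, 0.033, 0.002]
force: [-0.4, 1.0, 6.3]
gripper_width: 15.6
```

```bash
python3 -c "
from h import *
go(624.2,-205.6,4,1.1)"
```

```text
t=3.4 tcp [ 625.4 -204.7    3.8] yaw 1.2 w 15.6 | turn [ 0.  -0.1  0.1] (1 rows) | shift [-1.3  0.9 -0.2]: 1 rows of [-1.3  0.9 -0.2]
```

Emit:
apply_moves(
  commands=[0, 0, 0, 0, 0, 0, 1, 0, 0, 0, 0, 0, 0, 1, 0, 0, 0, 0, 0, -20, 1, 0, 0, 0, 0, 0, -20, 1, 0, 0, 0, 0, 0, 0, 1],
)

```text
time: 3.78
tcp_pos: [627.7, -205.0, 46.1]
tool_rot: [3.14, 0.033, 0.01]
force: [2.1, -0.1, 0.3]
gripper_width: 15.7
```

```bash
python3 -c "
from h import *
go(624.2,-205.6,4,1.1)
wrist('w2')
cv2.imwrite('pics/s2.png',eyes.get_image('side')[200:350,300:500,::-1].repeat(3,0).repeat(3,1))"
```

```text
t=3.8 tcp [ 627.7 -205.    46.1] yaw 1.2 w 15.7 | turn [ 0.1 -0.4  0.1] (1 rows) | shift [-3.5  0.5 42.1]: 2 rows of [-1.7  0.3 21.1]
```

View pics/w2.png

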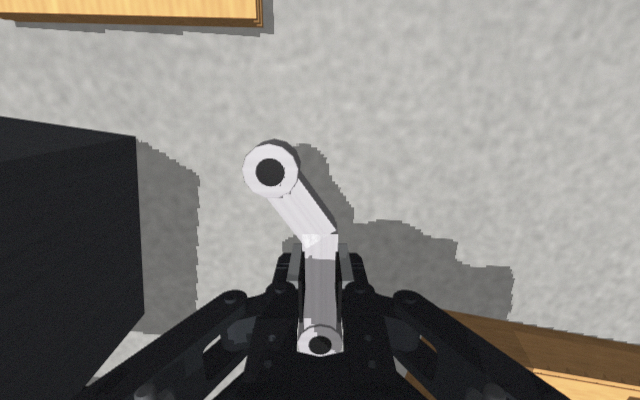

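View pics/s2.png

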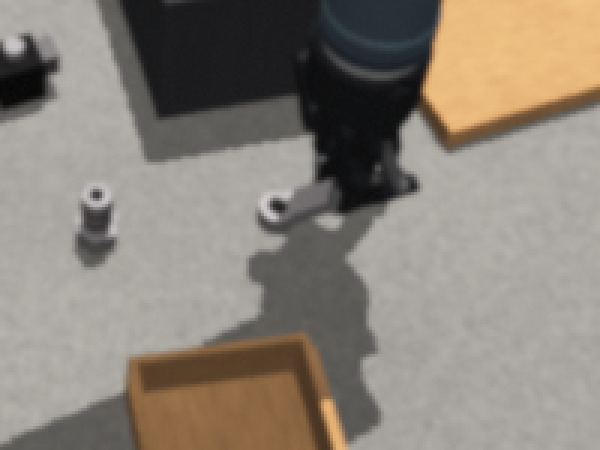

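The link is gripped between the pads, with its far boss at (270,171) and near boss at (320,345). I'll check whether it's level.

```bash
python3 - <<'E'
from h import *
m=np.load('pics/w2.npz')
for z in (50,60,70): 
    a,b=ray(m,(270,171),z)[:2],ray(m,(320,345),z)[:2];print(z,a.round(1),b.round(1),np.linalg.norm(a-b).round(1))
go(627,-205,215,1.2)
go(629.5,11.5,215,82.8)
E
```

```text
50 [ 677.5 -178.8] [ 568.9 -205.8] 112.0
60 [ 679.9 -180.5] [ 579.  -205.6] 104.0
70 [ 682.3 -182.1] [ 589.2 -205.3] 96.0
t=3.9 tcp [ 625.3 -204.5   42.9] yaw 1.2 w 15.8 | turn [ 0.  -0.1  0. ] (1 rows) | shift [   1.7    0.6 -172.1]: 5 rows of [  0.3   0.1 -34.4]
t=3.9 tcp [ 625.3 -204.5   42.9] yaw 1.2 w 15.8 | turn [  0.1  -0.1 -81.6] (12 rows) | shift [ 214.8  -22.9 -172.1]: 7 rows of [ 30.7  -3.3 -24.6]
```

Emit:
apply_moves(
  commands=[0, 0, 0, 0, 0, -34, 1, 0, 0, 0, 0, 0, -34, 1, 0, 0, 0, 0, 0, -34, 1, 0, 0, 0, 0, 0, -34, 1, 0, 0, 0, 0, 0, -34, 1, 0, 0, -6.8, 0, 0, 0, 1, 0, 0, -6.8, 0, 0, 0, 1, 0, 0, -6.8, 0, 0, 0, 1, 0, 0, -6.8, 0, 0, 0, 1, 0, 0, -6.8, 0, 0, 0, 1],
)

```text
time: 4.72
tcp_pos: [623.4, -204.1, 210.0]
tool_rot: [-2.989, -0.958, 0.005]
force: [0.1, -0.9, -1.2]
gripper_width: 15.7
```

Emit:
apply_moves(
  commands=[0, 0, -6.8, 0, 0, 0, 1, 0, 0, -6.8, 0, 0, 0, 1, 0, 0, -6.8, 0, 0, 0, 1, 0, 0, -6.8, 0, 0, 0, 1, 0, 0, -6.8, 0, 0, 0, 1, 0, 0, -6.8, 0, 0, 0, 1, 0, 0, -6.8, 0, 0, 0, 1, 0, 0, 0, 0, 0, 0, 1],
)

```text
time: 5.38
tcp_pos: [623.4, -204.2, 210.0]
tool_rot: [-2.351, -2.078, 0.003]
force: [0.2, -0.2, -1.5]
gripper_width: 15.7
```

```bash
python3 - <<'E'
from h import *
go(629.5,11.5,215,82.8)
m,im=wrist('w3')
E
```

```text
t=5.4 tcp [ 623.4 -204.2  210. ] yaw 82.9 w 15.7 | turn [-0.2 -0.1  0.1] (1 rows) | shift [214.7 -21.   -5. ]: 6 rows of [35.8 -3.5 -0.8]
```

View pics/w3.png

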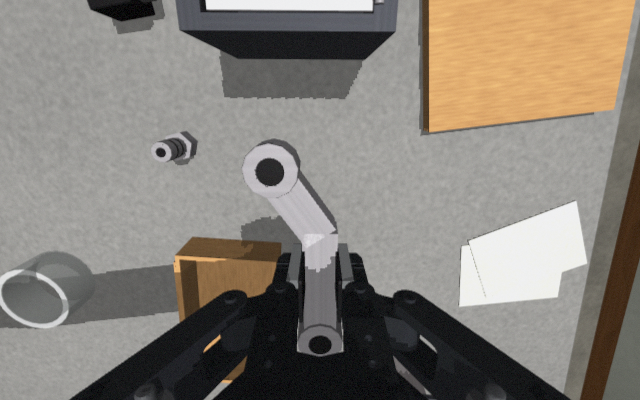

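Emit:
apply_moves(
  commands=[0, 0, 0, 30, 0, 0, 1, 0, 0, 0, 30, -5, 0, 1, 0, 0, 0, 30, -8, 0, 1, 0, 0, 0, 0, 0, 0, 1, 0, 0, 0, 0, 0, 0, 1],
)

```text
time: 5.85
tcp_pos: [622.7, -108.8, 212.0]
tool_rot: [-2.35, -2.081, -0.001]
force: [0.1, -0.2, -0.8]
gripper_width: 15.9
```

```bash
python3 - <<'E'
from h import *
go(629.5,11.5,215,82.8)
m,im=wrist('w4')
E
```

```text
t=5.8 tcp [ 622.7 -108.8  212. ] yaw 83.1 w 15.9 | turn [-0.1 -0.1  0.3] (1 rows) | shift [120.2  -8.4  -3. ]: 3 rows of [40.1 -2.8 -1. ]
```

View pics/w4.png

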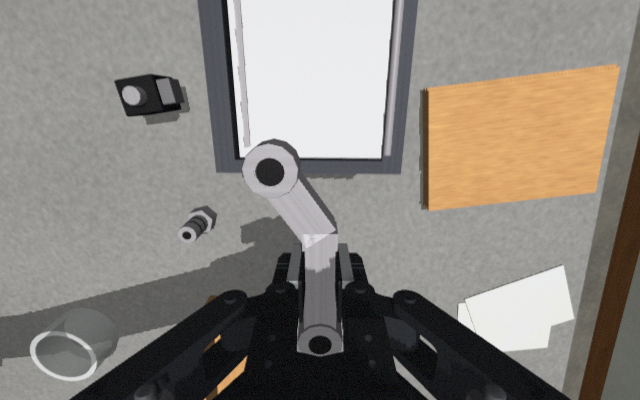

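Here the hinge rod is on the right (world +x) and the dark gap on the left, so the free edge is at −x. The near corners of the box top are at (217,173) and (401,173).

```bash
python3 - <<'E'
from h import *
m=np.load('pics/w4.npz')
a,b=ray(m,(217,173),140)[:2],ray(m,(401,174),140)[:2]
d=b-a;L=np.linalg.norm(d);th=np.degrees(np.arctan2(d[1],d[0]));u=d/L;n=np.array([-u[1],u[0]])
print(a,b,L,th,(a+b)/2+90*n)
E
```

```text
[548.67575997 -68.21010735] [687.77727268 -85.76694232] 140.20511150644916 -7.193605218645977 [629.49654158  12.30305669]
```

Emit:
apply_moves(
  commands=[0, 0, 0.3, 30, -2, 0, 1, 0, 0, 0, 30, -2, 0, 1, 0, 0, 0, 30, -2, 0, 1, 0, 0, 0, 30, -2, 0, 1, 0, 0, 0, 0, 0, 0, 1, 0, 0, 0, 0, 0, 0, 1],
)

```text
time: 6.4
tcp_pos: [630.6, 8.5, 212.4]
tool_rot: [-2.359, -2.074, -0.0]
force: [0.4, -0.4, -0.8]
gripper_width: 15.7
```

```bash
python3 - <<'E'
from h import *
go(629.5,11.5,152,82.8)
E
```

```text
t=6.4 tcp [630.6   8.5 212.4] yaw 82.6 w 15.7 | turn [-0.  -0.  -0.2] (1 rows) | shift [ 2.8 -1.5 60.4]: 2 rows of [ 1.4 -0.8 30.2]
```

Emit:
apply_moves(
  commands=[0, 0, 0, 1, -1, 30, 1, 0, 0, 0, 0, 0, 30, 1, 0, 0, 0, 0, 0, 12, 1, 0, 0, 0, 0, 0, 12, 1, 0, 0, 0, 0, 0, 12, 1, 0, 0, 0, 0, 0, 12, 1, 0, 0, 0, 0, 0, 12, 1, 0, 0, 0, 0, 0, 4, 1, 0, 0, 0, 0, 0, 0, 1],
)

```text
time: 7.15
tcp_pos: [628.0, 8.2, 87.1]
tool_rot: [-2.359, -2.07, 0.005]
force: [-3.0, -0.2, -0.5]
gripper_width: 15.8
```

```bash
python3 - <<'E'
from h import *
go(629.5,11.5,88,82.8)
m,im=wrist('w5')
E
```

```text
t=7.2 tcp [628.    8.2  87.1] yaw 82.5 w 15.8 | turn [-0.2  0.  -0.3] (1 rows) | shift [ 3.5  1.1 -0.9]: 1 rows of [ 3.5  1.1 -0.9]
```

View pics/w5.png

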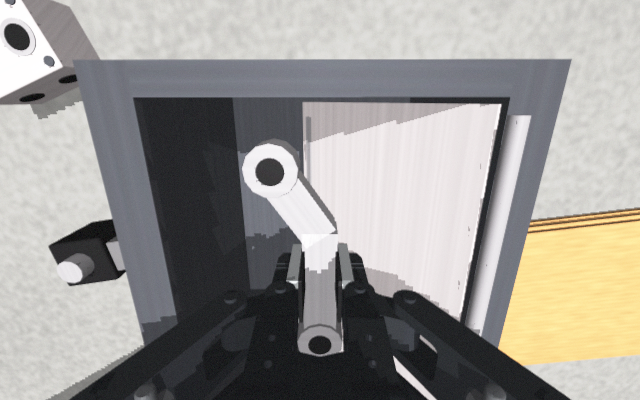

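The flap is pushed open, with the link over the gap by the free edge. Now I let go.

Emit:
apply_moves(
  commands=[0, 0, 0, 0, 0, 0, 0.1, 0, 0, 0, 0, 0, 0, 0.1, 0, 0, 0, 0, 0, 0, 0.1, 0, 0, 0, 0, 0, 0, 0.1, 0, 0, 0, 0, 0, 0, 0.1, 0, 0, 0, 0, 0, 0, 0.1],
)

```text
time: 7.7
tcp_pos: [629.2, 8.1, 88.6]
tool_rot: [-2.361, -2.071, 0.001]
force: [-4.1, 0.7, -1.1]
gripper_width: 38.4
```

```bash
python3 - <<'E'
from h import *
go(629.5,11.5,88,82.8)
m,im=wrist('w6')
E
```

```text
t=7.7 tcp [629.2   8.1  88.6] yaw 82.5 w 38.4 | turn [-0.1 -0.  -0.3] (1 rows) | shift [ 3.4 -0.1  0.6]: 1 rows of [ 3.4 -0.1  0.6]
```

View pics/w6.png

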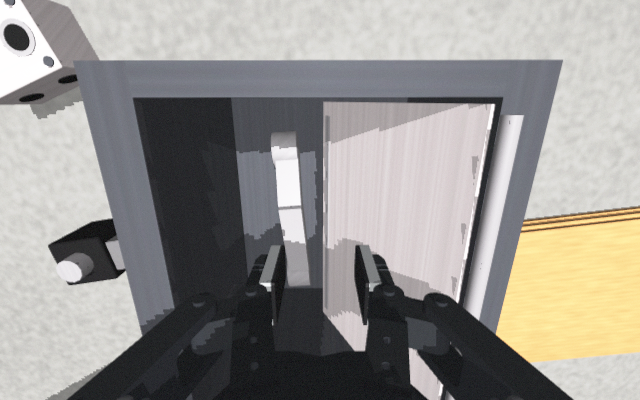

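The link has dropped into the box and is clear of the flap. Lifting out.

Emit:
apply_moves(
  commands=[0, 0, 0, 0, 0, -15, 0.1, 0, 0, 0, 0, 0, -20, 0.1, 0, 0, 0, 0, 0, -20, 0.1, 0, 0, 0, 0, 0, -30, 0.1, 0, 0, 0, 0, 0, -30, 0.1, 0, 0, 0, 0, 0, -30, 0.1, 0, 0, 0, 0, 0, -30, -1, 0, 0, 0, 0, 0, 0, -1, 0, 0, 0, 0, 0, 0, -1],
)

```text
time: 8.5
tcp_pos: [634.6, 7.4, 270.1]
tool_rot: [2.355, 2.064, 0.017]
force: [-0.7, -0.7, -0.6]
gripper_width: 73.2
```

```bash
python3 - <<'E'
from h import *
go(567,187,230,-4.4)
m,im=wrist('w7')
E
```

```text
t=8.5 tcp [634.6   7.4 270.1] yaw 82.5 w 73.2 | turn [ 0.6 -0.7 86.9] (13 rows) | shift [ -81.2 -173.9   40.1]: 5 rows of [-16.2 -34.8   8. ]
```

View pics/w7.png

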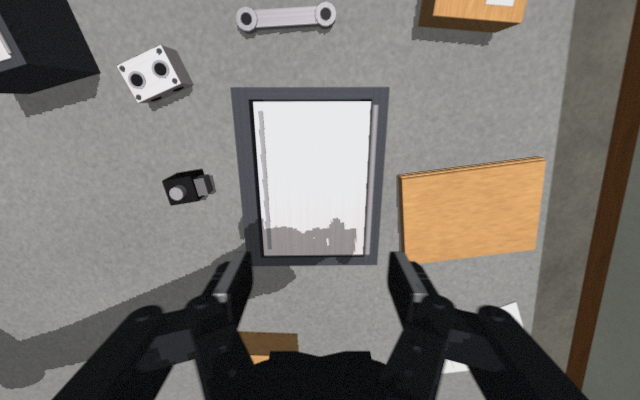

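The flap is shut with the link inside. The straight link's holes are at (246,17) and (325,12), the block's ports at (137,80) and (160,69), and the coil stub at (177,193).

```bash
python3 - <<'E'
from h import *
m=np.load('pics/w7.npz');im=cv2.imread('pics/w7.png')[:,:,::-1].copy()
a,b=ray(m,(246.5,17.5),18)[:2],ray(m,(325,12.5),18)[:2]
print('link',a,b,np.linalg.norm(b-a),np.degrees(np.arctan2(*(b-a)[::-1])),(a+b)/2)
a,b=ray(m,(137,80),40)[:2],ray(m,(160,69),40)[:2]
print('block',a,b,np.linalg.norm(b-a),np.degrees(np.arctan2(*(b-a)[::-1])),(a+b)/2)
print('coil',ray(m,(177,193),56)[:2])
print(env.get_obs()['q'].round(2))
cv2.imwrite('pics/c7.png',cv2.resize(im[:220,100:340,::-1],None,fx=3,fy=3,interpolation=cv2.INTER_CUBIC))
go(567,187,200,-4.4)
E
```

```text
link [575.21290321 192.95316959] [668.00743622 186.22053999] 93.03845257901088 -4.149775855915302 [621.61016971 189.58685479]
block [437.20622522 140.56636534] [467.67950256 148.63091916] 31.522335886849433 14.823138051812338 [452.44286389 144.59864225]
coil [452.04781157   1.98531804]
[ 0.35  0.37 -0.54  1.59  0.2   1.23 -0.36]
t=8.6 tcp [632.8   7.1 267.3] yaw 82.5 w 79.6 | turn [ 0.4 -0.4 86.9] (13 rows) | shift [ -79.4 -174.3   67.3]: 5 rows of [-15.9 -34.9  13.5]
```

View pics/c7.png

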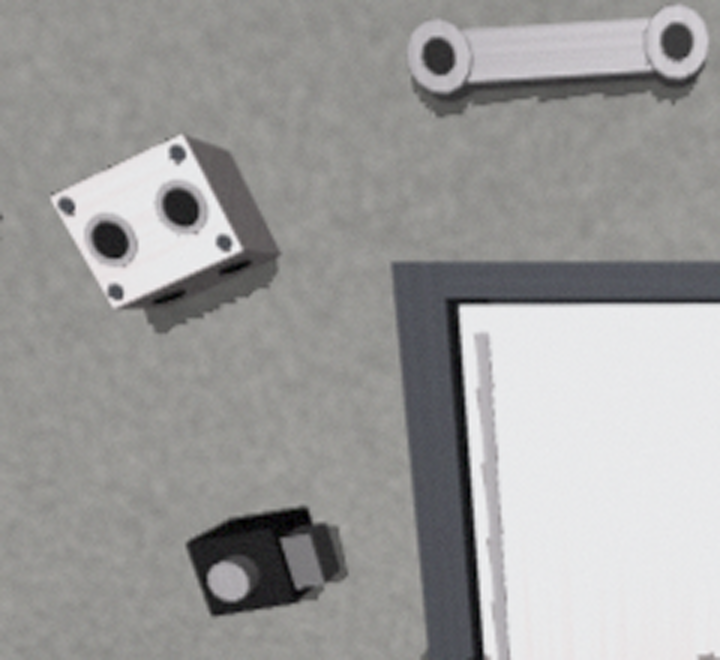

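Emit:
apply_moves(
  commands=[0, 0, 7, 0, 0, 0, -1, 0, 0, 7, 0, 0, 0, -1, 0, 0, 7, 0, 0, 0, -1, 0, 0, 7, 0, 0, 0, -1, 0, 0, 7, 0, 0, 0, -1, 0, 0, 7, 0, 0, 0, -1, 0, 0, 7, 0, 0, 0, -1, 0, 0, 7, 0, 0, 0, -1, 0, 0, 7, 0, 0, 0, -1, 0, 0, 7, 0, 0, 0, -1],
)

```text
time: 9.38
tcp_pos: [630.0, 7.1, 262.7]
tool_rot: [3.123, 0.332, -0.0]
force: [0.2, 0.2, -0.4]
gripper_width: 85.3
```

Emit:
apply_moves(
  commands=[0, 0, 7, 0, 0, 0, -1, 0, 0, 7, 0, 0, 0, -1, 0, 0, 2.9, 0, 0, 0, -1, 0, 0, 0, -16, -35, 13, -1, 0, 0, 0, -16, -35, 13, -1, 0, 0, 0, -16, -35, 13, -1, 0, 0, 0, -16, -35, 13, -1, 0, 0, 0, -16, -35, 13, -1, 0, 0, 0, 0, 0, 0, -1, 0, 0, 0, 0, 0, 0, -1],
)

```text
time: 10.22
tcp_pos: [561.0, 192.1, 196.9]
tool_rot: [-3.139, 0.108, 0.004]
force: [-0.9, -1.0, -0.4]
gripper_width: 85.6
```

```bash
python3 - <<'E'
from h import *
go(621.8,188.5,60,-4.3)
m,im=wrist('w8')
k,b=bosses(m,im,(250,20,400,260),165)
for x in b: print(x)
E
```

```text
t=10.2 tcp [561.  192.1 196.9] yaw -3.9 w 85.6 | turn [-0.   0.1  0.4] (1 rows) | shift [ 60.9  -0.9 136.9]: 4 rows of [15.2 -0.2 34.2]
(320.0714416503906, 163.5, array([575.43459117, 191.5576154 ]))
(325.5, 84.5, array([657.79147417, 180.37903189]))
(321.0, 72.66666412353516, array([669.32688432, 184.27273709]))
```

View pics/w8.png

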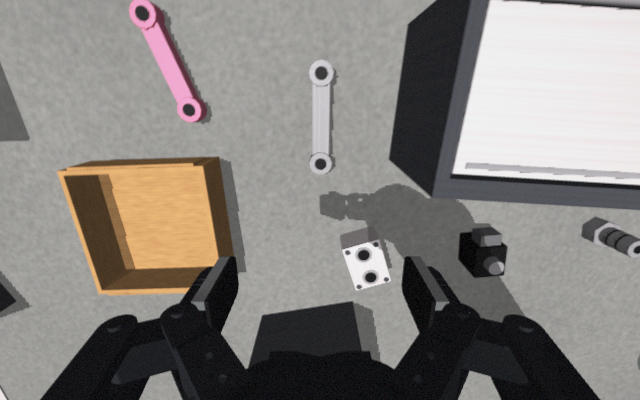

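The bosses measure 94.2 mm apart (94 expected), which puts the straight link's centre at (622.4,187.9) with yaw −4.4°.

Emit:
apply_moves(
  commands=[0, 0, 0.5, 15.3, 0, 34, -0.3, 0, 0, 0, 15.3, 0, 34, -0.3, 0, 0, 0, 15.3, 0, 34, -0.3, 0, 0, 0, 15.3, 0, 34, -0.3, 0, 0, 0, 0, 0, 20, -0.3, 0, 0, 0, 0, 0, 15, -0.3, 0, 0, 0, 0, 0, 0, -0.3, 0, 0, 0, 0, 0, 0, -0.3],
)

```text
time: 10.93
tcp_pos: [624.4, 181.8, 27.4]
tool_rot: [3.138, -0.136, -0.001]
force: [0.4, 0.8, 0.3]
gripper_width: 55.3
```

```bash
python3 - <<'E'
from h import *
go(622.4,187.9,5,-4.4)
E
```

```text
t=10.9 tcp [624.4 181.8  27.4] yaw -5.0 w 55.3 | turn [ 0.1  0.  -0.6] (1 rows) | shift [-2.5 -5.9 22.4]: 1 rows of [-2.5 -5.9 22.4]
```

Emit:
apply_moves(
  commands=[0, 0, -0.6, -2.5, -5.9, 5, -0.3, 0, 0, 0, 0, 0, 8, -0.3, 0, 0, 0, 0, 0, 0, -0.3, 0, 0, 0, 0, 0, 0, -0.3],
)

```text
time: 11.27
tcp_pos: [622.2, 189.9, 15.3]
tool_rot: [-3.139, 0.116, -0.001]
force: [0.4, 0.4, -0.4]
gripper_width: 55.3
```

```bash
python3 - <<'E'
from h import *
go(622.4,187.9,5,-4.4)
E
```

```text
t=11.3 tcp [622.2 189.9  15.3] yaw -4.2 w 55.3 | turn [-0.  -0.   0.2] (1 rows) | shift [ 0.3  1.9 10.3]: 1 rows of [ 0.3  1.9 10.3]
```

Emit:
apply_moves(
  commands=[0, 0, 0, 0, 1, 10, -0.3, 0, 0, 0, 0, 0, 0, -0.3, 0, 0, 0, 0, 0, 0, 1, 0, 0, 0, 0, 0, 0, 1, 0, 0, 0, 0, 0, 0, 1, 0, 0, 0, 0, 0, 0, 1, 0, 0, 0, 0, 0, 0, 1, 0, 0, 0, 0, 0, 0, 1, 0, 0, 0, 0, 0, 0, 1, 0, 0, 0, 0, 0, -30, 1],
)

```text
time: 12.1
tcp_pos: [616.5, 186.0, 28.3]
tool_rot: [3.135, -0.117, -0.02]
force: [-1.2, -1.2, -3.1]
gripper_width: 15.4
```

Emit:
apply_moves(
  commands=[0, 0, 0, 0, 0, -35, 1, 0, 0, 0, 0, 0, -35, 1, 0, 0, 0, 0, 0, -35, 1, 0, 0, 0, 0, 0, -35, 1, 0, 0, 0, 0, 0, 0, 1, 0, 0, 0, 0, 0, 0, 1],
)

```text
time: 12.6
tcp_pos: [624.2, 189.2, 177.7]
tool_rot: [-3.137, 0.117, -0.009]
force: [-0.0, 0.8, -1.7]
gripper_width: 15.6
```

```bash
python3 - <<'E'
from h import *
go(430,-250,200,80)
print(env.get_obs()['q'].round(2))
m,im=wrist('w9')
E
```

```text
t=12.6 tcp [624.2 189.2 177.7] yaw -4.3 w 15.6 | turn [  0.1  -0.4 -84.3] (12 rows) | shift [-466.2 -115.   -22.3]: 12 rows of [-38.9  -9.6  -1.9]
[-0.07  0.46 -0.37  1.63  0.18  1.08 -2.14]
```

View pics/w9.png

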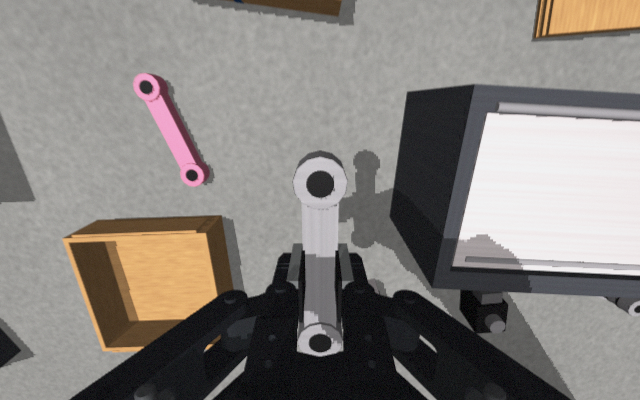

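Link gripped. Before going there, I'll refine the long carton's pose from w1, and the square carton's from w9.

```bash
python3 - <<'E'
import cv2
im=cv2.imread('pics/w1.png');cv2.imwrite('pics/c10.png',cv2.resize(im[170:330,360:590],None,fx=3.4,fy=3.4,interpolation=cv2.INTER_CUBIC))
im=cv2.imread('pics/w9.png');cv2.imwrite('pics/c11.png',cv2.resize(im[205:365,55:255],None,fx=3.5,fy=3.5,interpolation=cv2.INTER_CUBIC))
E
```

```text
(no output)
```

View pics/c10.png

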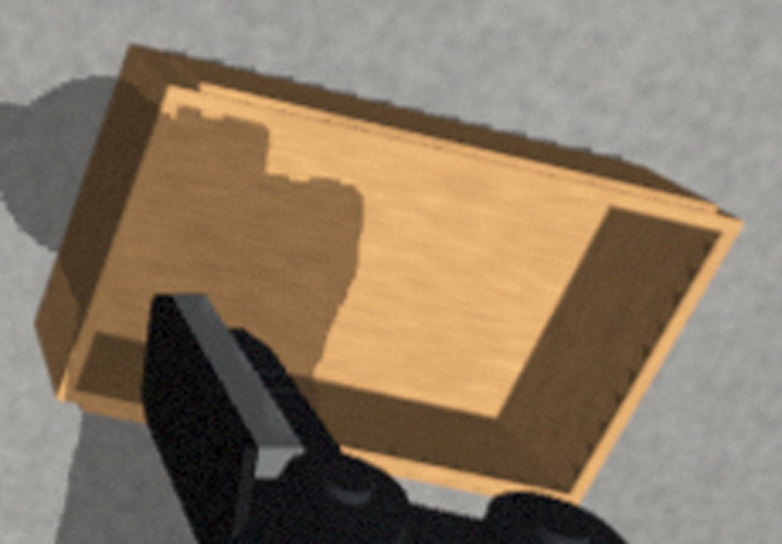

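View pics/c11.png

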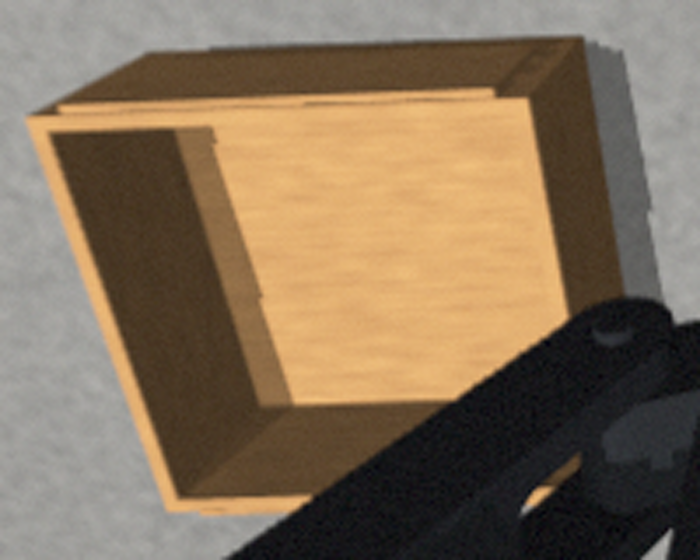

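```bash
python3 - <<'E'
from h import *
def f(n,pts,o,s):
    m=np.load(f'pics/{n}.npz')
    P=np.array([ray(m,((u+.5)/s-.5+o[0],(v+.5)/s-.5+o[1]),50)[:2] for u,v in pts])
    print(P.round(1).tolist())
    for i in range(len(P)-1):
        d=P[i+1]-P[i];print(np.linalg.norm(d).round(1),np.degrees(np.arctan2(d[1],d[0])).round(1))
    print('mid',((P[0]+P[2])/2).round(1))
f('w1',[(168,86),(742,220),(575,497),(62,398)],(360,170),3.4)
f('w1',[(742,220),(575,497),(62,398),(168,86)],(360,170),3.4)
f('w9',[(168,512),(28,117),(530,98)],(55,205),3.5)
E
```

```text
[[557.7, -296.0], [519.8, -492.2], [406.0, -468.5], [440.3, -275.3]]
199.8 -101.0
116.2 168.2
196.2 79.9
mid [ 481.9 -382.3]
[[519.8, -492.2], [406.0, -468.5], [440.3, -275.3], [557.7, -296.0]]
116.2 168.2
196.2 79.9
119.3 -10.0
mid [ 480.  -383.8]
[[441.7, 465.8], [592.1, 460.1], [587.4, 310.2]]
150.5 -2.2
150.0 -91.8
mid [514.5 388. ]
```

```bash
python3 - <<'E'
from h import *
go(474.7,-410,205,79.5)
E
```

```text
t=12.7 tcp [622.2 188.2 174.9] yaw -4.3 w 15.7 | turn [  0.   -0.  -83.8] (12 rows) | shift [-615.1  -36.   -30.1]: 16 rows of [-38.4  -2.3  -1.9]
```

Emit:
apply_moves(
  commands=[0, 0, -7, 0, 0, -2.5, 1, 0, 0, -7, 0, 0, -2.5, 1, 0, 0, -7, 0, 0, -2.5, 1, 0, 0, -7, 0, 0, -2.5, 1, 0, 0, -7, 0, 0, -2.5, 1, 0, 0, -7, 0, 0, -2.5, 1, 0, 0, -7, 0, 0, -2.5, 1, 0, 0, -7, 0, 0, -2.5, 1, 0, 0, -7, 0, 0, -2.5, 1, 0, 0, -7, 0, 0, -2.5, 1],
)

```text
time: 13.48
tcp_pos: [620.2, 187.3, 196.0]
tool_rot: [-2.632, -1.712, 0.01]
force: [-1.0, 0.5, -2.0]
gripper_width: 15.7
```

Emit:
apply_moves(
  commands=[0, 0, -7, 0, 0, -2.5, 1, 0, 0, -6.8, 0, 0, -2.5, 1, 0, 0, 0, -38.4, -2.3, 0, 1, 0, 0, 0, -38.4, -2.3, 0, 1, 0, 0, 0, -38.4, -2.3, 0, 1, 0, 0, 0, -38.4, -2.3, 0, 1, 0, 0, 0, -38.4, -2.3, 0, 1, 0, 0, 0, -38.4, -2.3, 0, 1, 0, 0, 0, -38.4, -2.3, 0, 1, 0, 0, 0, -38.4, -2.3, 0, 1],
)

```text
time: 14.32
tcp_pos: [545.2, -112.0, 201.6]
tool_rot: [-2.412, -2.006, 0.005]
force: [0.9, 0.5, -1.9]
gripper_width: 15.8
```

Emit:
apply_moves(
  commands=[0, 0, 0, -38.4, -2.3, 0, 1, 0, 0, 0, -38.4, -2.3, 0, 1, 0, 0, 0, -38.4, -2.3, 0, 1, 0, 0, 0, -38.4, -2.3, 0, 1, 0, 0, 0, -38.4, -2.3, 0, 1, 0, 0, 0, -38.4, -2.3, 0, 1, 0, 0, 0, -38.4, -2.3, 0, 1, 0, 0, 0, -38.4, -2.3, 0, 1, 0, 0, 0, 0, 0, 0, 1, 0, 0, 0, 0, 0, 0, 1],
)

```text
time: 15.15
tcp_pos: [469.6, -412.6, 200.8]
tool_rot: [-2.419, -1.995, 0.004]
force: [-0.0, 1.3, -2.0]
gripper_width: 15.3
```

```bash
python3 - <<'E'
from h import *
go(474.7,-410,120,79.5)
print(env.get_obs()['q'].round(2))
m,im=wrist('w12')
E
```

```text
t=15.2 tcp [ 469.6 -412.6  200.8] yaw 79.0 w 15.3 | turn [-0.4 -0.1 -0.5] (1 rows) | shift [ 3.5  4.5 80.8]: 2 rows of [ 1.8  2.3 40.4]
[ 0.99  0.4  -0.43  1.67  0.18  1.12  0.32]
```

View pics/w12.png

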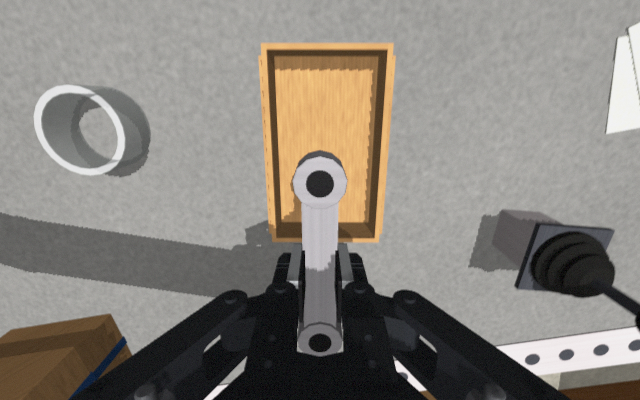

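Now there's a clean view of the long carton, with rim corners at about (262,44), (394,44), (272,242) and (380,242).

```bash
python3 - <<'E'
from h import *
im=cv2.imread('pics/w12.png');cv2.imwrite('pics/c12.png',cv2.resize(im[30:255,240:410],None,fx=2.6,fy=2.6,interpolation=cv2.INTER_CUBIC))
E
```

```text
(no output)
```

View pics/c12.png

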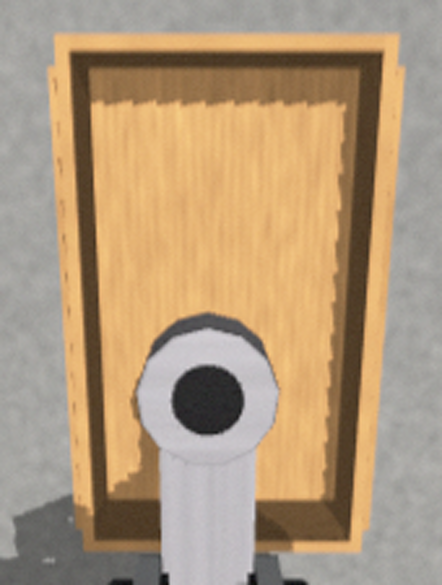

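```bash
python3 - <<'E'
from h import *
m=np.load('pics/w12.npz')
for pts in ([(54,34),(400,34),(362,552),(85,552)],[(73,52),(383,52),(353,539),(93,539)]):
    P=np.array([ray(m,((u+.5)/2.6-.5+240,(v+.5)/2.6-.5+30),50)[:2] for u,v in pts])
    d=np.diff(np.vstack([P,P[:1]]),axis=0)
    print(P.round(1).tolist(),np.linalg.norm(d,axis=1).round(1),np.degrees(np.arctan2(d[:,1],d[:,0])).round(1),P.mean(0).round(1))
E
```

```text
[[441.1, -271.6], [559.2, -294.6], [521.3, -491.4], [403.1, -469.1]] [120.4 200.5 120.3 201.1] [ -11.  -100.9  169.3   79.1] [ 481.2 -381.7]
[[446.2, -278.3], [552.8, -299.0], [518.3, -484.5], [408.1, -463.6]] [108.6 188.6 112.2 189.2] [ -11.  -100.5  169.3   78.4] [ 481.3 -381.4]
```

```bash
python3 - <<'E'
from h import *
go(475.7,-410.1,100,79.1)
E
```

```text
t=15.2 tcp [ 471.6 -409.5  201.2] yaw 79.3 w 15.8 | turn [-0.3 -0.2  0.2] (1 rows) | shift [1.000e-01 4.100e+00 1.012e+02]: 3 rows of [ 0.   1.4 33.7]
```

Emit:
apply_moves(
  commands=[0, 0, 0.2, 0, 4, 34, 1, 0, 0, 0, 0, 0, 34, 1, 0, 0, 0, 0, 0, 33, 1, 0, 0, 0, 0, 0, 0, 1, 0, 0, 0, 0, 0, 0, 1, 0, 0, 0, 0, 0, 0, 1],
)

```text
time: 15.7
tcp_pos: [479.5, -408.8, 104.6]
tool_rot: [2.416, 2.007, 0.002]
force: [0.0, -0.2, -0.5]
gripper_width: 15.4
```

```bash
python3 - <<'E'
from h import *
go(475.7,-410.1,11,79.1)
E
```

```text
t=15.7 tcp [ 479.5 -408.8  104.6] yaw 79.4 w 15.4 | turn [ 0.1 -0.   0.3] (1 rows) | shift [-2.  -3.5 93.6]: 3 rows of [-0.7 -1.2 31.2]
```

Emit:
apply_moves(
  commands=[0, 0, 0.2, -1, -2, 30, 1, 0, 0, 0, 0, 0, 25, 1, 0, 0, 0, 0, 0, 15, 1, 0, 0, 0, 0, 0, 10, 1, 0, 0, 0, 0, 0, 8, 1, 0, 0, 0, 0, 0, 0, 1, 0, 0, 0, 0, 0, 0, 1],
)

```text
time: 16.28
tcp_pos: [476.9, -410.8, 16.6]
tool_rot: [2.421, 2.0, 0.001]
force: [1.3, 0.4, -2.0]
gripper_width: 15.2
```

```bash
python3 - <<'E'
from h import *
go(475.7,-410.1,11,79.1)
E
```

```text
t=16.3 tcp [ 476.9 -410.8   16.6] yaw 79.1 w 15.2 | turn [0.1 0.  0. ] (1 rows) | shift [ 0.5 -1.3  5.6]: 1 rows of [ 0.5 -1.3  5.6]
```

Emit:
apply_moves(
  commands=[0, 0, 0, 0, 0, 3, 1, 0, 0, 0, 0, 0, 2, 1, 0, 0, 0, 0, 0, 0, 1, 0, 0, 0, 0, 0, 0, 1],
)

```text
time: 16.62
tcp_pos: [476.3, -410.7, 11.1]
tool_rot: [2.422, 2.0, 0.0]
force: [0.4, -0.5, -1.0]
gripper_width: 15.4
```

Emit:
apply_moves(
  commands=[0, 0, 0, 0, 0, 1, 1, 0, 0, 0, 0, 0, 0, 0.2, 0, 0, 0, 0, 0, 0, 0.2, 0, 0, 0, 0, 0, 0, 0.2, 0, 0, 0, 0, 0, 0, 0.2, 0, 0, 0, 0, 0, -15, 0.2, 0, 0, 0, 0, 0, -30, 0.2, 0, 0, 0, 0, 0, -40, 0.2, 0, 0, 0, 0, 0, -40, 0.2, 0, 0, 0, 0, 0, -40, -1],
)

```text
time: 17.45
tcp_pos: [476.0, -410.2, 177.6]
tool_rot: [2.422, 2.001, 0.0]
force: [0.3, -1.2, 0.6]
gripper_width: 44.9
```

```bash
python3 - <<'E'
from h import *
go(464,-152,200,79.1)
m,im=wrist('w13')
E
```

```text
t=17.4 tcp [ 476.  -410.2  177.6] yaw 79.1 w 44.9 | turn [ 0. -0.  0.] (1 rows) | shift [251.2 -60.6 -22.4]: 7 rows of [35.9 -8.7 -3.2]
```

View pics/w13.png

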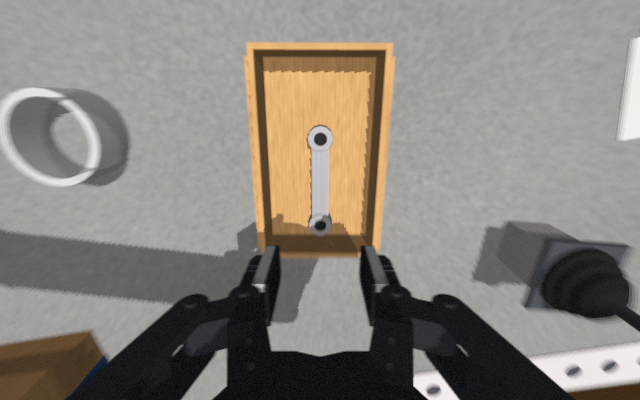

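The straight link lies flat in the long carton, bosses at (320,138) and (320,225). The cartridge is next.

Emit:
apply_moves(
  commands=[0, 0, 0, 36, -9, -3, -1, 0, 0, 0, 36, -9, -3, -1, 0, 0, 0, 36, -9, -3, -1, 0, 0, 0, 36, -9, -3, -1, 0, 0, 0, 36, -9, -3, -1, 0, 0, 0, 0, 0, 0, -1, 0, 0, 0, 0, 0, 0, -1, 0, 0, 0, 0, 0, 0, -1],
)

```text
time: 18.17
tcp_pos: [466.2, -225.7, 190.7]
tool_rot: [2.42, 2.0, -0.0]
force: [-0.4, -1.0, -0.1]
gripper_width: 85.3
```

```bash
python3 - <<'E'
from h import *
go(464,-152,70,79.1)
m,im=wrist('w14')
E
```

```text
t=18.2 tcp [ 466.2 -225.7  190.7] yaw 79.1 w 85.3 | turn [0.1 0.1 0. ] (1 rows) | shift [ 71.9 -16.1 120.7]: 4 rows of [18.  -4.  30.2]
```

View pics/w14.png

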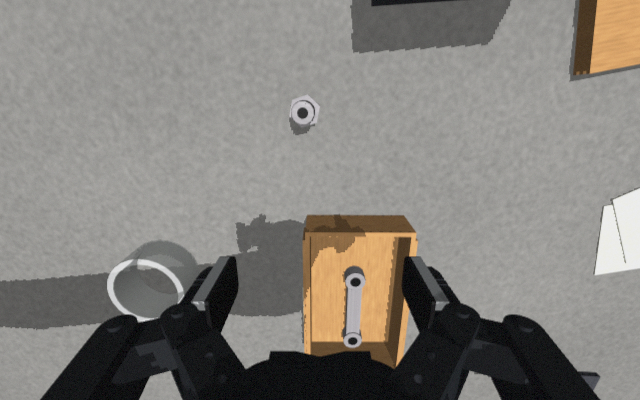

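```bash
python3 - <<'E'
from h import *
m=np.load('pics/w14.npz')
print(ray(m,(302.5,112),55)[:2])
go(*ray(m,(302.5,112),55)[:2],80,79.1)
E
```

```text
[ 464.35619004 -150.91076886]
t=18.2 tcp [ 465.9 -226.6  190.4] yaw 79.0 w 85.2 | turn [ 0.1  0.1 -0.1] (1 rows) | shift [ 74.1 -15.9 110.4]: 4 rows of [18.5 -4.  27.6]
```

Emit:
apply_moves(
  commands=[0, 0, 0, 18.5, -4, 27, -0.3, 0, 0, 0, 18.5, -4, 27, -0.3, 0, 0, 0, 18.5, -4, 27, -0.3, 0, 0, 0, 18.5, -4, 27, -0.3, 0, 0, 0, 0, 0, 0, -0.3, 0, 0, 0, 0, 0, 0, -0.3, 0, 0, 0, 0, 0, 0, -0.3],
)

```text
time: 18.8
tcp_pos: [465.0, -151.6, 82.3]
tool_rot: [2.424, 1.997, 0.0]
force: [0.0, -0.5, 0.4]
gripper_width: 55.4
```

```bash
python3 - <<'E'
from h import *
go(464.3,-151.2,26,79.1)
E
```

```text
t=18.8 tcp [ 465.  -151.6   82.3] yaw 79.0 w 55.4 | turn [ 0.1  0.  -0.1] (1 rows) | shift [ 0.2 -0.7 56.3]: 2 rows of [ 0.1 -0.4 28.1]
```

Emit:
apply_moves(
  commands=[0, 0, 0, 0, -0.7, 20, -0.3, 0, 0, 0, 0, 0, 20, -0.3, 0, 0, 0, 0, 0, 16, -0.3, 0, 0, 0, 0, 0, 0, -0.3, 0, 0, 0, 0, 0, 0, 1, 0, 0, 0, 0, 0, 0, 1, 0, 0, 0, 0, 0, 0, 1, 0, 0, 0, 0, 0, 0, 1, 0, 0, 0, 0, 0, 0, 1, 0, 0, 0, 0, 0, 0, 1],
  grip_force=50,
)

```text
time: 19.63
tcp_pos: [465.2, -150.6, 27.5]
tool_rot: [2.42, 1.998, 0.002]
force: [-0.6, -1.5, 6.6]
gripper_width: 20.8
```

Emit:
apply_moves(
  commands=[0, 0, 0, 0, 0, 0, 1, 0, 0, 0, 0, 0, -15, 1, 0, 0, 0, 0, 0, -30, 1, 0, 0, 0, 0, 0, -35, 1, 0, 0, 0, 0, 0, -30, 1, 0, 0, 0, 0, 0, 0, 1, 0, 0, 0, 0, 0, 0, 1],
)

```text
time: 20.22
tcp_pos: [465.2, -149.9, 137.9]
tool_rot: [2.418, 1.998, 0.003]
force: [-0.4, -0.5, -1.1]
gripper_width: 20.8
```

```bash
python3 - <<'E'
from h import *
go(492.9,-320.7,140,79.1)
m,im=wrist('w15')
cv2.imwrite('pics/s15.png',eyes.get_image('side')[180:380,250:450,::-1].repeat(3,0).repeat(3,1))
E
```

```text
t=20.2 tcp [ 465.2 -149.9  137.9] yaw 79.1 w 20.8 | turn [0.3 0.1 0. ] (1 rows) | shift [-162.5   59.5   -2.1]: 5 rows of [-32.5  11.9  -0.4]
```

View pics/w15.png

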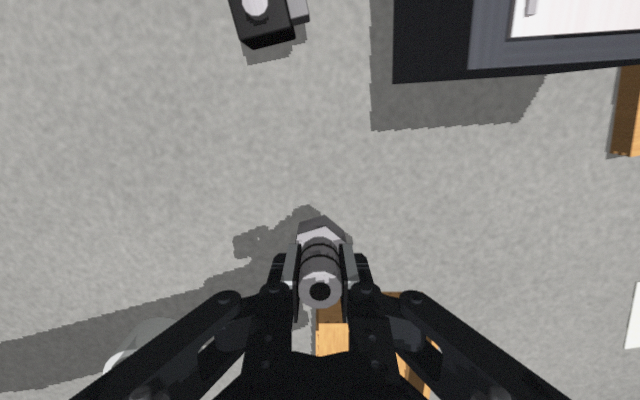

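View pics/s15.png

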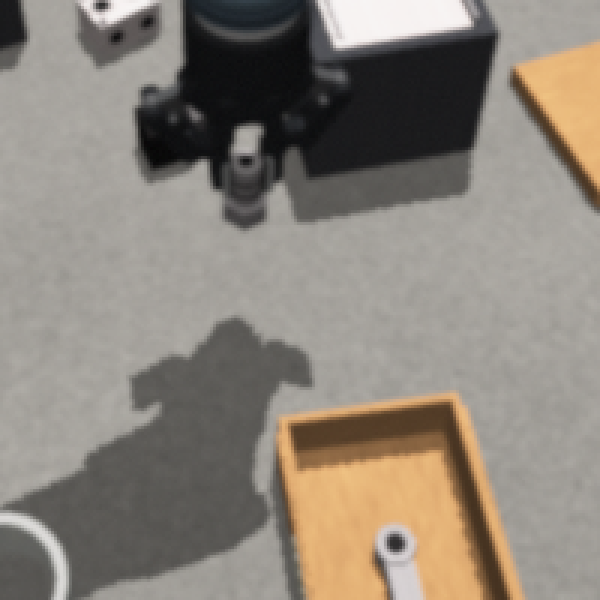

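The cartridge is held upright. I'll move it over the carton's empty +y end.

Emit:
apply_moves(
  commands=[0, 0, 0, -32.5, 12, 0, 1, 0, 0, 0, -32.5, 12, 0, 1, 0, 0, 0, -32.5, 12, 0, 1, 0, 0, 0, -32.5, 12, 0, 1, 0, 0, 0, -32.5, 11.5, 0, 1, 0, 0, 0, 0, 0, 0, 1, 0, 0, 0, 0, 0, 0, 1, 0, 0, 0, 0, 0, 0, 1],
)

```text
time: 20.98
tcp_pos: [489.8, -318.8, 133.4]
tool_rot: [-2.419, -1.997, 0.001]
force: [-0.1, 0.9, -1.4]
gripper_width: 20.4
```

```bash
python3 - <<'E'
from h import *
go(492.9,-320.7,33,79.1)
E
```

```text
t=21.0 tcp [ 489.8 -318.8  133.4] yaw 79.1 w 20.4 | turn [-0.2 -0.2 -0. ] (1 rows) | shift [ -1.2   3.4 100.4]: 3 rows of [-0.4  1.1 33.5]
```

Emit:
apply_moves(
  commands=[0, 0, 0, -1, 2.5, 30, 1, 0, 0, 0, 0, 0, 30, 1, 0, 0, 0, 0, 0, 20, 1, 0, 0, 0, 0, 0, 10, 1, 0, 0, 0, 0, 0, 6, 1, 0, 0, 0, 0, 0, 0, 1, 0, 0, 0, 0, 0, 0, 1],
)

```text
time: 21.57
tcp_pos: [494.3, -321.1, 40.5]
tool_rot: [2.42, 2.002, 0.001]
force: [0.5, -0.3, -1.1]
gripper_width: 20.4
```

```bash
python3 - <<'E'
from h import *
go(492.9,-320.7,33,79.1)
E
```

```text
t=21.6 tcp [ 494.3 -321.1   40.5] yaw 79.2 w 20.4 | turn [ 0.1 -0.   0.1] (1 rows) | shift [ 0.2 -1.4  7.5]: 1 rows of [ 0.2 -1.4  7.5]
```

Emit:
apply_moves(
  commands=[0, 0, 0, 0, 0, 4, 1, 0, 0, 0, 0, 0, 2, 1, 0, 0, 0, 0, 0, 1, 1, 0, 0, 0, 0, 0, 0, 1, 0, 0, 0, 0, 0, 0, 1],
)

```text
time: 21.98
tcp_pos: [493.6, -321.9, 33.1]
tool_rot: [2.422, 2.0, 0.0]
force: [-1.0, -0.2, -1.4]
gripper_width: 20.4
```

Emit:
apply_moves(
  commands=[0, 0, 0, 0, 0, 1, 1, 0, 0, 0, 0, 0, 0, 1, 0, 0, 0, 0, 0, 0, 1],
)

```text
time: 22.23
tcp_pos: [493.8, -322.0, 32.6]
tool_rot: [2.422, 2.0, -0.0]
force: [-2.4, -0.1, 5.2]
gripper_width: 20.4
```

Contact with the floor. Releasing and lifting.

Emit:
apply_moves(
  commands=[0, 0, 0, 0, 0, 0, 0.2, 0, 0, 0, 0, 0, 0, 0.2, 0, 0, 0, 0, 0, 0, 0.2, 0, 0, 0, 0, 0, 0, 0.2, 0, 0, 0, 0, 0, -10, 0.2, 0, 0, 0, 0, 0, -25, 0.2, 0, 0, 0, 0, 0, -40, 0.2, 0, 0, 0, 0, 0, -40, 0.2, 0, 0, 0, 0, 0, -40, -1, 0, 0, 0, 0, 0, 0, -1],
)

```text
time: 23.07
tcp_pos: [499.7, -324.4, 197.4]
tool_rot: [2.409, 1.99, 0.008]
force: [1.9, -0.2, 1.9]
gripper_width: 57.2
```

```bash
python3 - <<'E'
from h import *
go(395,128,195,14.5)
print(env.get_obs()['q'].round(2))
m,im=wrist('w16')
cv2.imwrite('pics/t16.png',eyes.get_image('top')[130:260,360:520,::-1].repeat(4,0).repeat(4,1))
E
```

```text
t=23.1 tcp [ 499.7 -324.4  197.4] yaw 79.1 w 57.2 | turn [ 1.1 -0.2 64.6] (10 rows) | shift [  11.9 -464.2    2.4]: 12 rows of [  1.  -38.7   0.2]
[ 0.92  0.35 -0.5   1.76  0.19  1.06  0.17]
```

View pics/w16.png

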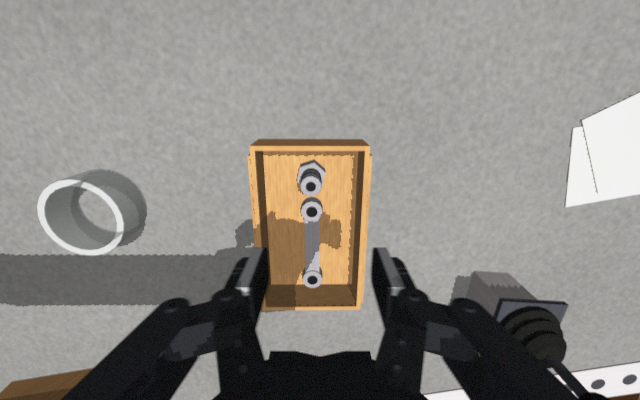

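View pics/t16.png

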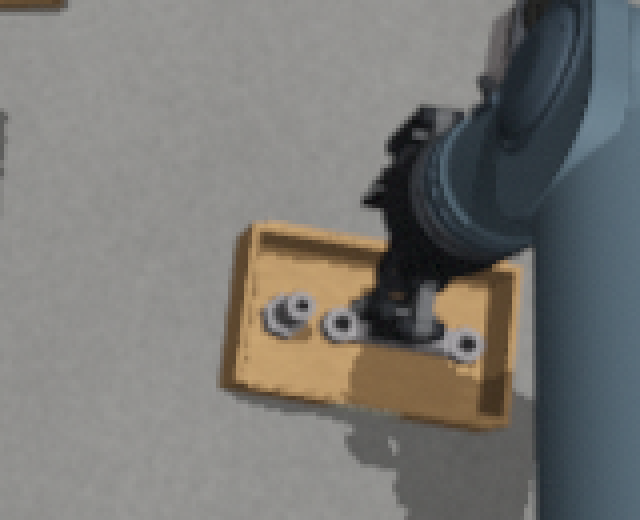

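The cartridge stands upright in the long carton, with clear space between it and the link. The coil is next.

```bash
python3 - <<'E'
from h import *
go(392,1,195,0)
E
```

```text
t=23.2 tcp [ 495.4 -322.6  190.4] yaw 79.1 w 71.6 | turn [ 0.4 -0.1 79.1] (12 rows) | shift [-103.4 -323.6   -4.6]: 9 rows of [-11.5 -36.   -0.5]
```

Emit:
apply_moves(
  commands=[0, 0, 6.6, 0, 0, 0, -1, 0, 0, 6.6, 0, 0, 0, -1, 0, 0, 6.6, 0, 0, 0, -1, 0, 0, 6.6, 0, 0, 0, -1, 0, 0, 6.6, 0, 0, 0, -1, 0, 0, 6.6, 0, 0, 0, -1, 0, 0, 6.6, 0, 0, 0, -1, 0, 0, 6.6, 0, 0, 0, -1, 0, 0, 6.6, 0, 0, 0, -1, 0, 0, 6.6, 0, 0, 0, -1],
)

```text
time: 24.0
tcp_pos: [492.0, -320.8, 184.6]
tool_rot: [-3.119, -0.35, 0.005]
force: [0.1, -0.2, 0.7]
gripper_width: 85.0
```

Emit:
apply_moves(
  commands=[0, 0, 6.6, -5, -18, 0, -1, 0, 0, 6.5, -5, -18, 0, -1, 0, 0, 0, -12, -36, 0, -1, 0, 0, 0, -12, -36, 0, -1, 0, 0, 0, -12, -36, 0, -1, 0, 0, 0, -12, -36, 0, -1, 0, 0, 0, -12, -36, 0, -1, 0, 0, 0, -12, -36, 0, -1, 0, 0, 0, -12, -36, 0, -1, 0, 0, 0, -12, -36, 0, -1],
)

```text
time: 24.83
tcp_pos: [379.0, 1.4, 185.3]
tool_rot: [3.142, -0.0, -0.005]
force: [0.1, 0.5, 0.1]
gripper_width: 85.3
```

Emit:
apply_moves(
  commands=[0, 0, 0, 0, 0, 0, -1, 0, 0, 0, 0, 0, 0, -1],
)

```text
time: 25.0
tcp_pos: [379.5, 1.6, 185.6]
tool_rot: [3.141, 0.009, -0.004]
force: [0.0, -0.7, 0.1]
gripper_width: 85.5
```

```bash
python3 - <<'E'
from h import *
print(env.get_obs()['q'].round(2))
go(451,1,90,0)
m,im=wrist('w17')
E
```

```text
[ 0.46 -0.07 -0.55  2.22 -0.04  0.98 -1.63]
t=25.0 tcp [379.5   1.6 185.6] yaw 0.3 w 85.5 | turn [0.1 0.2 0.3] (1 rows) | shift [71.5  0.6 95.6]: 3 rows of [23.8  0.2 31.9]
```

View pics/w17.png

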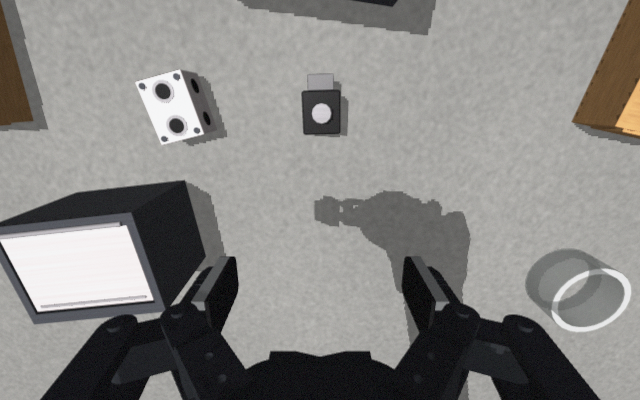

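The coil stub is at (321,114) with the socket towards +x at (320,81). The block's ports are at (162,91) and (176,125).

```bash
python3 - <<'E'
from h import *
im=cv2.imread('pics/w17.png');m=np.load('pics/w17.npz')
cv2.imwrite('pics/c17.png',cv2.resize(im[60:150,130:350],None,fx=3.5,fy=3.5,interpolation=cv2.INTER_CUBIC))
print('stub',ray(m,(321,114),56)[:2])
a,b=ray(m,(176.5,125.5),40)[:2],ray(m,(162.5,91.5),40)[:2]
print('block',a,b,np.linalg.norm(b-a),np.degrees(np.arctan2(*(b-a)[::-1])),(a+b)/2)
E
```

```text
stub [450.1721393    1.48094061]
block [437.77382021 141.16194995] [468.59141605 149.40215888] 31.900239139238238 14.969915252708308 [453.18261813 145.28205442]
```

View pics/c17.png

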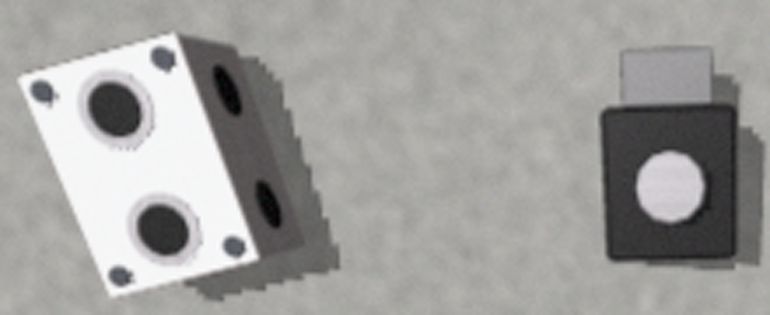

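```bash
python3 - <<'E'
from h import *
m=np.load('pics/w17.npz')
q=lambda u,v:ray(m,((u+.5)/3.5-.5+130,(v+.5)/3.5-.5+60),44)[:2]
P=[q(603,108),q(737,105),q(736,257),q(607,260)]
for i in range(4):
    d=P[(i+1)%4]-P[i];print(P[i].round(1),np.linalg.norm(d).round(1),np.degrees(np.arctan2(d[1],d[0])).round(1))
print(np.mean(P,0))
go(450,0.8,90,0.5)
E
```

```text
[470.2  19.1] 35.2 -88.4
[471.2 -16.1] 39.1 -178.7
[432.  -16.9] 35.5 91.7
[431.   18.5] 39.2 0.8
[451.09857001   1.16449724]
t=25.1 tcp [3.802e+02 2.000e-01 1.858e+02] yaw 0.1 w 85.5 | turn [ 0.   0.1 -0.4] (1 rows) | shift [69.8 -0.  95.8]: 3 rows of [23.3 -0.  31.9]
```

Emit:
apply_moves(
  commands=[0, 0, -1, 23.5, 0, 20, -1, 0, 0, 0, 23.5, 0, 30, -1, 0, 0, 0, 23.5, 0, 35, -1, 0, 0, 0, 0, 0, 0, -1, 0, 0, 0, 0, 0, 0, -1, 0, 0, 0, 0, 0, 0, -1],
)

```text
time: 25.55
tcp_pos: [451.1, -0.3, 101.5]
tool_rot: [-3.141, -0.024, 0.004]
force: [-1.5, 0.5, 0.8]
gripper_width: 85.5
```

```bash
python3 - <<'E'
from h import *
go(450.5,1.2,15,1.2)
E
```

```text
t=25.6 tcp [ 4.511e+02 -3.000e-01  1.015e+02] yaw 0.9 w 85.5 | turn [-0.   0.1 -0.3] (1 rows) | shift [-0.6 -1.5 86.5]: 3 rows of [-0.2 -0.5 28.8]
```

Emit:
apply_moves(
  commands=[0, 0, -0.3, -0.6, -1.3, 30, -0.7, 0, 0, 0, 0, 0, 30, -0.7, 0, 0, 0, 0, 0, 20, -0.7, 0, 0, 0, 0, 0, 5, -0.7, 0, 0, 0, 0, 0, 0, -0.7, 0, 0, 0, 0, 0, 0, -0.7],
)

```text
time: 26.05
tcp_pos: [452.7, 1.6, 19.6]
tool_rot: [3.14, 0.035, 0.007]
force: [0.4, -0.6, 0.1]
gripper_width: 72.6
```

Emit:
apply_moves(
  commands=[0, 0, 0, 0, 0, 0, 1, 0, 0, 0, 0, 0, 0, 1, 0, 0, 0, 0, 0, 0, 1, 0, 0, 0, 0, 0, 0, 1, 0, 0, 0, 0, 0, 0, 1, 0, 0, 0, 0, 0, 0, 1],
  grip_force=50,
)

```text
time: 26.55
tcp_pos: [452.6, 1.9, 18.8]
tool_rot: [3.14, 0.035, 0.004]
force: [-0.9, -0.6, 9.8]
gripper_width: 35.2
```

Emit:
apply_moves(
  commands=[0, 0, 0, 0, 0, -15, 1, 0, 0, 0, 0, 0, -35, 1, 0, 0, 0, 0, 0, -40, 1, 0, 0, 0, 0, 0, -40, 1, 0, 0, 0, 0, 0, -30, 1, 0, 0, 0, 0, 0, 0, 1, 0, 0, 0, 0, 0, 0, 1],
)

```text
time: 27.13
tcp_pos: [452.4, 2.0, 179.0]
tool_rot: [3.14, 0.036, 0.007]
force: [0.0, 0.0, -3.7]
gripper_width: 35.2
```

```bash
python3 - <<'E'
from h import *
go(470,360,185,-2.1)
m,im=wrist('w18')
E
```

```text
t=27.1 tcp [452.4   2.  179. ] yaw 1.3 w 35.2 | turn [ 0.1 -0.3  3.4] (1 rows) | shift [   4.5 -358.4   -6. ]: 9 rows of [  0.5 -39.8  -0.7]
```

View pics/w18.png

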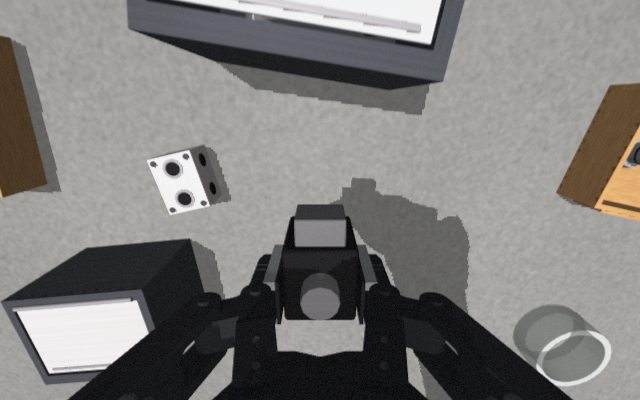

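Emit:
apply_moves(
  commands=[0, 0, 3.4, 0.5, -40, -1, 1, 0, 0, 0, 0.5, -40, -1, 1, 0, 0, 0, 0.5, -40, -1, 1, 0, 0, 0, 0.5, -40, -1, 1, 0, 0, 0, 0.5, -40, -1, 1, 0, 0, 0, 0.5, -40, -1, 1, 0, 0, 0, 0.5, -40, -1, 1, 0, 0, 0, 0.5, -40, -1, 1, 0, 0, 0, 0, -38, 0, 1, 0, 0, 0, 0, 0, 0, 1],
)

```text
time: 28.02
tcp_pos: [460.4, 369.9, 182.9]
tool_rot: [-3.133, 0.038, 0.01]
force: [-1.1, 1.9, -1.0]
gripper_width: 35.3
```

Emit:
apply_moves(
  commands=[0, 0, 0, 0, 0, 0, 1, 0, 0, 0, 0, 0, 0, 1],
)

```text
time: 28.18
tcp_pos: [463.9, 358.4, 181.9]
tool_rot: [3.137, -0.055, -0.008]
force: [-0.2, -0.0, -2.1]
gripper_width: 35.3
```

```bash
python3 - <<'E'
from h import *
go(470,360,185,-2.1)
print(env.get_obs()['q'].round(2))
m,im=wrist('w19')
E
```

```text
t=28.2 tcp [463.9 358.4 181.9] yaw -2.0 w 35.3 | turn [0.2 0.3 0.1] (1 rows) | shift [ 6.  -1.8 -3.1]: 1 rows of [ 6.  -1.8 -3.1]
[-0.12  0.42 -0.74  1.77  0.31  1.09 -2.58]
```

View pics/w19.png

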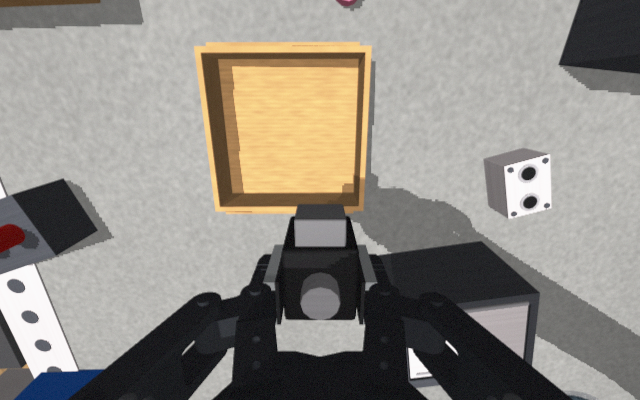

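The square carton is in clear view, with rim corners at about (196,48), (372,46), (217,211) and (364,212).

```bash
python3 - <<'E'
from h import *
im=cv2.imread('pics/w19.png');m=np.load('pics/w19.npz')
cv2.imwrite('pics/c19.png',cv2.resize(im[35:220,185:385],None,fx=3,fy=3,interpolation=cv2.INTER_CUBIC))
E
```

```text
(no output)
```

View pics/c19.png

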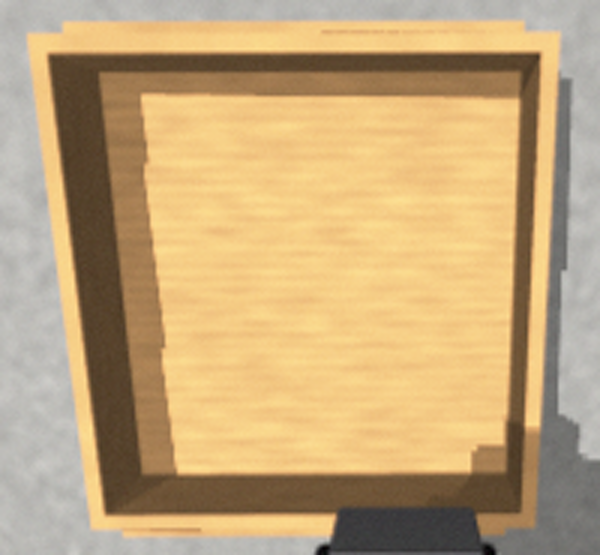

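```bash
python3 - <<'E'
from h import *
m=np.load('pics/w19.npz')
for pts in ([(28,33),(560,32),(537,527),(92,527)],[(48,54),(540,52),(520,515),(105,515)]):
    P=np.array([ray(m,((u+.5)/3-.5+185,(v+.5)/3-.5+35),50)[:2] for u,v in pts])
    d=np.diff(np.vstack([P,P[:1]]),axis=0)
    c=P.mean(0);print(P.round(1).tolist(),np.linalg.norm(d,axis=1).round(1),np.degrees(np.arctan2(d[:,1],d[:,0])).round(1),c.round(1))
go(514.5+30,385.5-1.1,180,-2.1)
E
```

```text
[[593.3, 460.5], [588.5, 310.6], [438.3, 314.7], [443.7, 465.4]] [150.  150.2 150.9 149.7] [-91.8 178.4  88.   -1.9] [515.9 387.8]
[[587.8, 455.8], [583.6, 316.1], [442.9, 320.5], [447.9, 460.4]] [139.7 140.8 140.  140. ] [-91.7 178.2  88.   -1.9] [515.5 388.2]
t=28.2 tcp [464.8 357.4 182.4] yaw -2.1 w 34.9 | turn [ 0.2  0.2 -0. ] (1 rows) | shift [ 78.7 -29.9   2.4]: 3 rows of [ 26.2 -10.    0.8]
```

Emit:
apply_moves(
  commands=[0, 0, 0, 26, -9.5, 0, 1, 0, 0, 0, 26, -9.5, 0, 1, 0, 0, 0, 26, -9.5, 0, 1, 0, 0, 0, 0, 0, 0, 1, 0, 0, 0, 0, 0, 0, 1, 0, 0, 0, 0, 0, 0, 1],
)

```text
time: 28.73
tcp_pos: [544.3, 383.2, 183.9]
tool_rot: [3.139, -0.061, -0.004]
force: [0.7, -0.5, -3.2]
gripper_width: 35.0
```

```bash
python3 - <<'E'
from h import *
go(544,385.6,80,-1.9)
print(env.get_obs()['q'].round(2))
E
```

```text
t=28.7 tcp [544.3 383.2 183.9] yaw -2.2 w 35.0 | turn [ 0.1  0.1 -0.3] (1 rows) | shift [ -0.4  -2.4 103.9]: 3 rows of [-0.1 -0.8 34.6]
[-0.17  0.55 -0.69  1.57  0.38  1.16 -2.55]
```

Emit:
apply_moves(
  commands=[0, 0, 0, 0, -1.5, 35, 1, 0, 0, 0, 0, 0, 35, 1, 0, 0, 0, 0, 0, 35, 1, 0, 0, 0, 0, 0, 25, 1, 0, 0, 0, 0, 0, 15, 1, 0, 0, 0, 0, 0, 0, 1, 0, 0, 0, 0, 0, 0, 1],
)

```text
time: 29.32
tcp_pos: [544.0, 386.5, 40.1]
tool_rot: [3.14, -0.057, -0.002]
force: [0.1, 0.1, -1.5]
gripper_width: 35.1
```

```bash
python3 - <<'E'
from h import *
go(544,385.6,24,-1.9)
E
```

```text
t=29.3 tcp [544.  386.5  40.1] yaw -2.1 w 35.1 | turn [ 0.   0.1 -0.2] (1 rows) | shift [ 0.   0.9 16.1]: 1 rows of [ 0.   0.9 16.1]
```

Emit:
apply_moves(
  commands=[0, 0, 0, 0, 0, 8, 1, 0, 0, 0, 0, 0, 5, 1, 0, 0, 0, 0, 0, 2, 1, 0, 0, 0, 0, 0, 0, 1, 0, 0, 0, 0, 0, 0, 1],
)

```text
time: 29.73
tcp_pos: [545.1, 387.1, 25.7]
tool_rot: [-3.141, 0.057, -0.001]
force: [0.0, 0.2, -1.8]
gripper_width: 35.1
```

Emit:
apply_moves(
  commands=[0, 0, 0, 0, 0, 1, 1, 0, 0, 0, 0, 0, 0.5, 1, 0, 0, 0, 0, 0, 0, 1, 0, 0, 0, 0, 0, 0, 1],
)

```text
time: 30.07
tcp_pos: [545.0, 387.2, 24.0]
tool_rot: [-3.141, 0.057, -0.001]
force: [0.5, -0.0, -1.4]
gripper_width: 35.1
```

Emit:
apply_moves(
  commands=[0, 0, 0, 0, 0, 1, 1, 0, 0, 0, 0, 0, 0, 1, 0, 0, 0, 0, 0, 0, 1],
)

```text
time: 30.32
tcp_pos: [545.0, 387.2, 24.0]
tool_rot: [3.141, -0.057, 0.001]
force: [-2.4, -1.9, 6.1]
gripper_width: 35.3
```

Contact. I'll release to about 58 mm and lift.

Emit:
apply_moves(
  commands=[0, 0, 0, 0, 0, 0, -0.35, 0, 0, 0, 0, 0, 0, -0.35, 0, 0, 0, 0, 0, 0, -0.35, 0, 0, 0, 0, 0, 0, -0.35, 0, 0, 0, 0, 0, -10, -0.35, 0, 0, 0, 0, 0, -25, -0.35, 0, 0, 0, 0, 0, -40, -0.35, 0, 0, 0, 0, 0, -40, -0.35, 0, 0, 0, 0, 0, -40, -0.35, 0, 0, 0, 0, 0, 0, -1],
)

```text
time: 31.15
tcp_pos: [549.1, 392.1, 189.2]
tool_rot: [-3.129, 0.057, -0.022]
force: [0.0, 1.7, 1.4]
gripper_width: 68.0
```

```bash
python3 - <<'E'
from h import *
go(395,132,190,14.5)
m,im=wrist('w20')
E
```

```text
t=31.1 tcp [549.1 392.1 189.2] yaw -2.1 w 68.0 | turn [ -0.6  -0.9 -16.6] (3 rows) | shift [-214.3  213.3   -0.8]: 8 rows of [-26.8  26.7  -0.1]
```

View pics/w20.png

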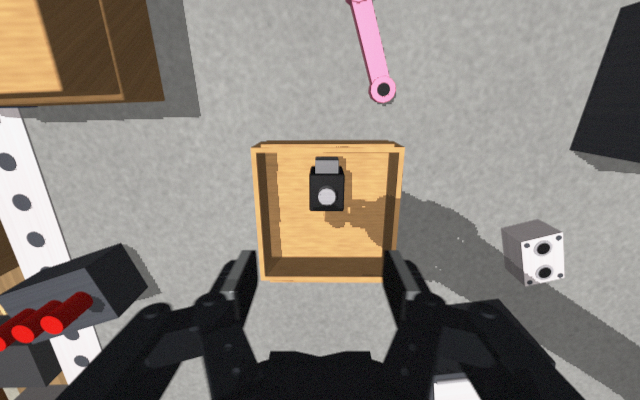

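The coil stands upright in the square carton with its stub at (327,197). Before the block, I'll check how close the small look-alike box is.

```bash
python3 - <<'E'
from h import *
m=eyes.camera_model('top')
for z in (80,100,120):
    print(z,[ray(m,p,z)[:2].round(0).tolist() for p in [(220,260),(269,252),(273,287),(224,295)]])
m=np.load('pics/w17.npz')
for z in (80,100,120): print(z,[ray(m,p,z)[:2].round(0).tolist() for p in [(0,235),(134,214),(160,310),(35,321)]])
E
```

```text
80 [[350.0, 291.0], [369.0, 156.0], [274.0, 145.0], [256.0, 278.0]]
100 [[349.0, 286.0], [368.0, 153.0], [275.0, 142.0], [257.0, 273.0]]
120 [[349.0, 281.0], [367.0, 151.0], [275.0, 140.0], [258.0, 268.0]]
80 [[339.0, 305.0], [362.0, 174.0], [253.0, 169.0], [238.0, 304.0]]
100 [[349.0, 281.0], [370.0, 160.0], [270.0, 155.0], [256.0, 280.0]]
120 [[359.0, 256.0], [378.0, 146.0], [287.0, 142.0], [274.0, 255.0]]
```

Emit:
apply_moves(
  commands=[0, 0, -5.6, 0, 0, 0, -1, 0, 0, -5.5, 0, 0, 0, -1, 0, 0, -5.5, 0, 0, 0, -1, 0, 0, 0, -29, 29, 0, -1, 0, 0, 0, -29, 29, 0, -1, 0, 0, 0, -29, 29, 0, -1, 0, 0, 0, -29, 29, 0, -1, 0, 0, 0, -29, 29, 0, -1, 0, 0, 0, -29, 29, 0, -1, 0, 0, 0, -29, 29, 0, -1],
)

```text
time: 32.03
tcp_pos: [397.0, 137.6, 176.6]
tool_rot: [3.116, 0.397, -0.003]
force: [1.5, -0.1, -0.3]
gripper_width: 85.4
```

Emit:
apply_moves(
  commands=[0, 0, 0, 0, 0, 0, -1, 0, 0, 0, 0, 0, 0, -1, 0, 0, 0, 0, 0, 0, -1],
)

```text
time: 32.28
tcp_pos: [399.2, 139.4, 177.7]
tool_rot: [3.116, 0.395, 0.001]
force: [0.5, 0.4, 0.2]
gripper_width: 85.3
```

```bash
python3 - <<'E'
from h import *
go(453,145,80,14.5)
m,im=wrist('w21')
E
```

```text
t=32.3 tcp [399.2 139.4 177.7] yaw 14.5 w 85.3 | turn [ 0. -0. -0.] (1 rows) | shift [53.5  8.  97.7]: 3 rows of [17.8  2.7 32.6]
```

View pics/w21.png

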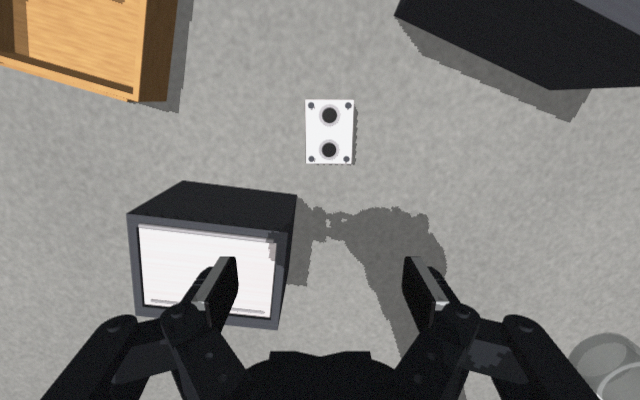

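```bash
python3 - <<'E'
from h import *
m=np.load('pics/w21.npz')
a,b=ray(m,(329,150),40)[:2],ray(m,(329.5,115.3),40)[:2]
print('block',a,b,np.linalg.norm(b-a),np.degrees(np.arctan2(*(b-a)[::-1])),(a+b)/2)
c=(a+b)/2
go(c[0],c[1],90,14.5)
E
```

```text
block [437.52289226 140.67424246] [468.85623521 148.64948987] 32.332382397502066 14.280215415027135 [453.18956373 144.66186616]
t=32.3 tcp [399.7 140.5 178.1] yaw 14.6 w 85.7 | turn [-0.  -0.1  0.1] (1 rows) | shift [52.8  9.4 88.1]: 3 rows of [17.6  3.1 29.4]
```

Emit:
apply_moves(
  commands=[0, 0, 0, 27, 5, 0, -1, 0, 0, 0, 26, 4.4, 10, -1, 0, 0, 0, 0, 0, 38, -1, 0, 0, 0, 0, 0, 38, -1, 0, 0, 0, 0, 0, 0, -1, 0, 0, 0, 0, 0, 0, -1, 0, 0, 0, 0, 0, 0, -1],
)

```text
time: 32.92
tcp_pos: [453.7, 145.7, 92.9]
tool_rot: [-3.114, -0.4, -0.002]
force: [0.8, 0.3, 1.1]
gripper_width: 85.3
```

```bash
python3 - <<'E'
from h import *
go(453.2,144.8,12,14.5)
E
```

```text
t=32.9 tcp [453.7 145.7  92.9] yaw 14.6 w 85.3 | turn [-0.1 -0.1  0.1] (1 rows) | shift [-0.7  0.8 80.9]: 2 rows of [-0.4  0.4 40.5]
```

Emit:
apply_moves(
  commands=[0, 0, 0, 0, 0.5, 30, -0.8, 0, 0, 0, 0, 0, 25, -0.8, 0, 0, 0, 0, 0, 18, -0.8, 0, 0, 0, 0, 0, 6, -0.8, 0, 0, 0, 0, 0, 0, -0.8, 0, 0, 0, 0, 0, 0, 1, 0, 0, 0, 0, 0, 0, 1, 0, 0, 0, 0, 0, 0, 1, 0, 0, 0, 0, 0, 0, 1, 0, 0, 0, 0, 0, 0, 1],
  grip_force=70,
)

```text
time: 33.75
tcp_pos: [455.2, 144.2, 15.0]
tool_rot: [-3.116, -0.396, -0.007]
force: [-0.8, -0.5, 7.2]
gripper_width: 43.7
```

Emit:
apply_moves(
  commands=[0, 0, 0, 0, 0, 0, 1, 0, 0, 0, 0, 0, 0, 1],
)

```text
time: 33.92
tcp_pos: [455.1, 144.2, 15.0]
tool_rot: [-3.116, -0.396, -0.007]
force: [-0.6, -0.4, 6.9]
gripper_width: 43.6
```

Emit:
apply_moves(
  commands=[0, 0, 0, 0, 0, -15, 1, 0, 0, 0, 0, 0, -35, 1, 0, 0, 0, 0, 0, -40, 1, 0, 0, 0, 0, 0, -40, 1, 0, 0, 0, 0, 0, -30, 1, 0, 0, 0, 0, 0, 0, 1, 0, 0, 0, 0, 0, 0, 1],
)

```text
time: 34.5
tcp_pos: [454.4, 143.5, 174.9]
tool_rot: [3.115, 0.396, 0.009]
force: [-1.1, -0.1, -3.8]
gripper_width: 43.7
```

```bash
python3 - <<'E'
from h import *
go(480.5,387.6,190,-1.9)
m,im=wrist('w22')
E
```

```text
t=34.5 tcp [454.4 143.5 174.9] yaw 14.5 w 43.7 | turn [ 0.1 -0.3 16.4] (3 rows) | shift [  18.  -244.9  -15.1]: 7 rows of [  2.6 -35.   -2.2]
```

View pics/w22.png

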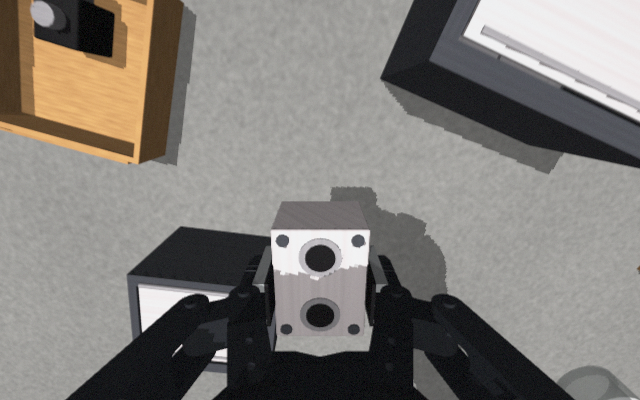

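Emit:
apply_moves(
  commands=[0, 0, 5.5, 0, 0, -5, 1, 0, 0, 5.5, 0, 0, -5, 1, 0, 0, 5.4, 0, 0, -5, 1, 0, 0, 0, 3, -35, 0, 1, 0, 0, 0, 3, -35, 0, 1, 0, 0, 0, 3, -35, 0, 1, 0, 0, 0, 3, -35, 0, 1, 0, 0, 0, 3, -35, 0, 1, 0, 0, 0, 3, -35, 0, 1, 0, 0, 0, 3, -35, 0, 1],
)

```text
time: 35.38
tcp_pos: [480.3, 387.2, 183.7]
tool_rot: [3.137, -0.051, -0.008]
force: [0.8, -0.5, -2.4]
gripper_width: 44.0
```

Emit:
apply_moves(
  commands=[0, 0, 0, 0, 0, 0, 1, 0, 0, 0, 0, 0, 0, 1, 0, 0, 0, 0, 0, 0, 1],
)

```text
time: 35.63
tcp_pos: [480.4, 385.9, 184.5]
tool_rot: [3.137, -0.05, -0.007]
force: [0.3, -0.3, -4.1]
gripper_width: 43.6
```

```bash
python3 - <<'E'
from h import *
go(482.3,387.2,80,-1.9)
m,im=wrist('w23')
print(env.get_obs()['q'].round(2))
E
```

```text
t=35.6 tcp [480.4 385.9 184.5] yaw -1.8 w 43.6 | turn [0.2 0.2 0.1] (1 rows) | shift [  1.8  -1.4 104.5]: 3 rows of [ 0.6 -0.5 34.8]
[-0.11  0.49 -0.81  1.69  0.39  1.13 -2.64]
```

View pics/w23.png

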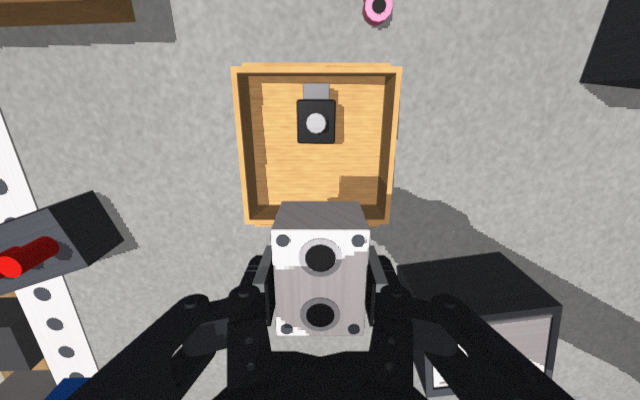

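```bash
python3 - <<'E'
from h import *
m=np.load('pics/w23.npz')
print('stub',ray(m,(316,123),61)[:2])
print('black',[ray(m,p,49)[:2].round(1) for p in [(298,99.5),(335.5,99.5),(335,143),(298,143)]])
print('rim',[ray(m,p,50)[:2].round(1) for p in [(232,70),(401,69),(390,222),(245,223)]])
E
```

```text
stub [543.50602803 387.38809341]
black [array([563.7, 403.1]), array([562.7, 369.1]), array([523.5, 370.1]), array([524.6, 405.3])]
rim [array([589.9, 459.4]), array([586.2, 311.4]), array([440. , 313.9]), array([443.8, 465. ])]
```

Emit:
apply_moves(
  commands=[0, 0, 0, 1.8, -1, 35, 1, 0, 0, 0, 0, 0, 35, 1, 0, 0, 0, 0, 0, 34, 1, 0, 0, 0, 0, 0, 25, 1, 0, 0, 0, 0, 0, 15, 1, 0, 0, 0, 0, 0, 0, 1, 0, 0, 0, 0, 0, 0, 1],
)

```text
time: 36.27
tcp_pos: [484.0, 386.8, 43.2]
tool_rot: [3.14, -0.054, -0.002]
force: [0.4, 0.2, -2.0]
gripper_width: 43.9
```

```bash
python3 - <<'E'
from h import *
go(482.3,387.2,20,-1.9)
E
```

```text
t=36.3 tcp [484.  386.8  43.2] yaw -2.0 w 43.9 | turn [ 0.1  0.1 -0.1] (1 rows) | shift [-1.7 -0.3 23.2]: 1 rows of [-1.7 -0.3 23.2]
```

Emit:
apply_moves(
  commands=[0, 0, 0, -1.5, 0, 10, 1, 0, 0, 0, 0, 0, 7, 1, 0, 0, 0, 0, 0, 4, 1, 0, 0, 0, 0, 0, 0, 1, 0, 0, 0, 0, 0, 0, 1],
)

```text
time: 36.68
tcp_pos: [482.3, 388.5, 22.9]
tool_rot: [3.141, -0.052, 0.0]
force: [-0.0, -0.6, -2.9]
gripper_width: 44.2
```

Emit:
apply_moves(
  commands=[0, 0, 0, 0, 0, 1.5, 1, 0, 0, 0, 0, 0, 1, 1, 0, 0, 0, 0, 0, 0, 1, 0, 0, 0, 0, 0, 0, 1],
)

```text
time: 37.02
tcp_pos: [482.4, 388.5, 20.3]
tool_rot: [-3.141, 0.052, -0.0]
force: [-0.3, 0.7, -2.2]
gripper_width: 43.6
```

Emit:
apply_moves(
  commands=[0, 0, 0, 0, 0, 1, 1, 0, 0, 0, 0, 0, 0, 1, 0, 0, 0, 0, 0, 0, 1],
)

```text
time: 37.27
tcp_pos: [482.4, 388.5, 20.1]
tool_rot: [3.141, -0.052, 0.001]
force: [-2.8, -1.7, 4.3]
gripper_width: 43.5
```

Contact. I'll release to about 65 mm and lift.

Emit:
apply_moves(
  commands=[0, 0, 0, 0, 0, 0, -0.5, 0, 0, 0, 0, 0, 0, -0.5, 0, 0, 0, 0, 0, 0, -0.5, 0, 0, 0, 0, 0, 0, -0.5, 0, 0, 0, 0, 0, -10, -0.5, 0, 0, 0, 0, 0, -25, -0.5, 0, 0, 0, 0, 0, -40, -0.5, 0, 0, 0, 0, 0, -40, -0.5, 0, 0, 0, 0, 0, -40, -0.5, 0, 0, 0, 0, 0, 0, -0.5],
)

```text
time: 38.1
tcp_pos: [486.3, 393.9, 184.8]
tool_rot: [-3.129, 0.051, -0.021]
force: [0.4, 1.3, 1.5]
gripper_width: 64.1
```

Emit:
apply_moves(
  commands=[0, 0, 0, -40, 0, 0, -0.5, 0, 0, 0, -20, 0, -20, -0.5, 0, 0, 0, 0, 0, 0, -0.5, 0, 0, 0, 0, 0, 0, -0.5],
)

```text
time: 38.43
tcp_pos: [421.3, 392.0, 196.1]
tool_rot: [-3.139, 0.046, -0.005]
force: [0.7, -0.4, -0.5]
gripper_width: 63.9
```

```bash
python3 - <<'E'
from h import *
m,im=wrist('w24')
cv2.imwrite('pics/t24.png',eyes.get_image('top')[:,:,::-1])
cv2.imwrite('pics/s24.png',eyes.get_image('side')[:,:,::-1])
go(482,388,200,-1.9)
E
```

```text
t=38.6 tcp [423.7 389.5 194. ] yaw -2.0 w 63.7 | turn [ 0.  -0.  -0.1] (1 rows) | shift [58.3 -0.4 -6. ]: 2 rows of [29.2 -0.2 -3. ]
```

View pics/w24.png

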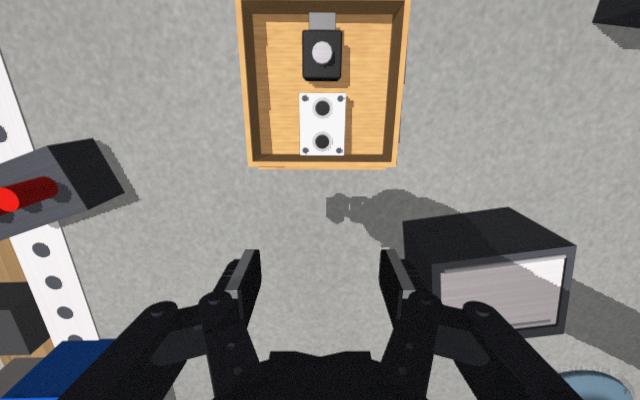

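View pics/t24.png

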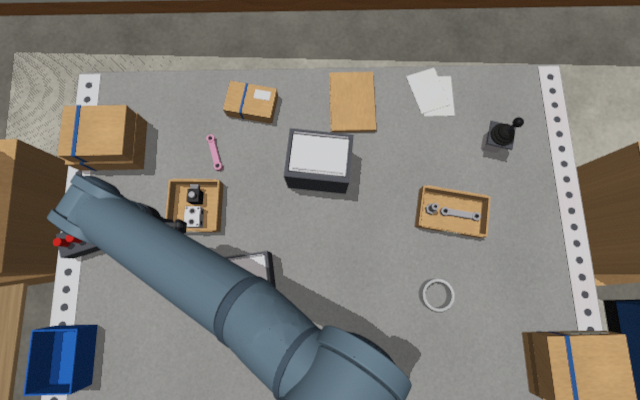

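View pics/s24.png

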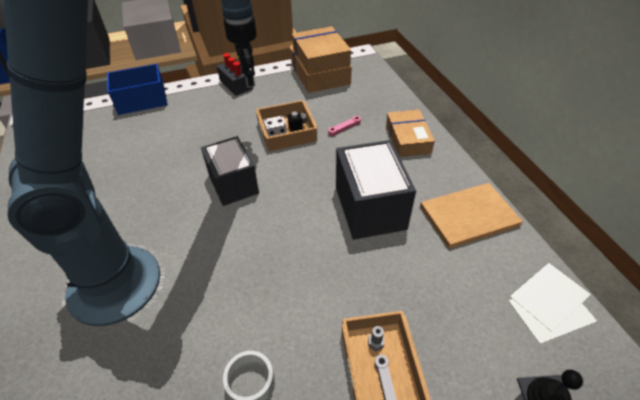

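```bash
python3 - <<'E'
from h import *
o=env.get_obs();print(o['time'],abs(o['dq']).max().round(4),o['force'].round(1))
print(env.sign_off())
E
```

```text
38.5833 0.0129 [ 0.3 -0.9 -0.4]
the job is handed in; nothing more can be done
None
```

The job is finished and handed in at 38.6 s of the 131 s allowed. No verdict was reported.

- **Bent link:** I pushed it through the flap of the larger scrap box first, and it dropped inside. The views after lifting out and at the end show the flap shut. I could not see how the link came to rest, because the shut flap hides it. That its origin is under 70 mm up is inferred from watching it fall past the flap edge.
- **Long carton:** The straight link lies flat and the cartridge stands upright beyond its end, with a visible gap between them.
- **Square carton:** The valve block and the coil stand upright, roughly 10 mm apart and clear of the walls.
- **At hand-in:** The arm stood clear of everything, with the jaws open and the wrist force close to zero. The pink link and the smaller box were left alone.

**Disagreements:**
- The top and wrist cameras put the square carton's centre about 5 mm apart in y (382.6 against 387–388 mm). I used about 387, and the final wrist view shows both parts well inside.
- The gripper read about 15.6 mm on the 18 mm link shanks, but both links were held level.

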